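Refit the shields and heatsink on television modules, scrap the bent cover

ROBOT

A 6-joint arm with a two-finger parallel gripper is mounted at the origin on the work surface. World frame = base frame: x ahead of the robot, y to its left, z up, the work surface at z = 0. Lengths are in m, angles in rad, forces in N, time in s.
With the tool pointing down it reaches from about 0.35 to 0.975 m from the base axis. Payload 4.9 kg.
Tool frame: the origin (TCP) lies at the very end of the fingers, on their centre line; the grasp point (between the pads) lies 19 mm behind it (ctrl.pinch_z is the distance from the TCP to the grasp point, in m); z points along the fingers, y is the direction in which the jaws open and shut (so a half turn about z gives the same grasp; the last joint's range is limited). The gripper opens to 85 mm and grips with 20 to 120 N. Pads are 22 mm wide; open, the fingers measure 114 mm over their backs; the gripper's body (76 mm by 85 mm) begins 54 mm behind the grasp point. The pads swing forward as they close: fully open they stand 13 mm farther back than shut.
Start: joints at [1.125, 0.053, 1.613, -0, 1.476, -0.119], TCP at [0.201, 0.592, 0.195] pointing down, gripper open.
Joint ranges: [-3.01, 3.01], [-1.01, 2.22], [0.06, 2.58], [-1.02, 4.17], [0.09, 2.62], [-3.14, 3.14]. Speed limits (rad/s): [2.57, 2.57, 3.14, 3.14, 3.14, 3.14].

INTERFACE

Orientations are given as a rotation vector (axis times angle).
In Python, from station import ctrl gives the robot as it stands.
- The arm moves only by the tool carry_out, never from a script. Its argument "series" is a list of rows, each a list of 7 numbers: the shift along the world's x, y, z each as a share of 0.025 m, from -1 to 1, then the turn, a rotation vector about the world's x, y, z each as a share of 0.1 rad, from -1 to 1, then the opening, from 0 (shut) to 1 (fully open). A call has 1 to 12 rows; each row shifts and turns the commanded pose from where the row before left it; what a row does not reach is not made up. A row lasts 1/10 s, in which the tool goes at most 50 mm and 8.59 degrees, less where a joint would pass 70% of its speed; a pose out of reach is approached as far as the arm can. A call with a number of a shift or a turn outside -1 to 1 is refused whole. A call with a gripper value outside its range is refused whole. The fingers move at their own pace and stop on an object; "grip_force" is the grip in N (left out, the last holds). Time passes only in rows, so rows that do not move let the fingers close. It gives the time, the measured TCP pose, the force and the opening at its end, in the units of the state.
- ctrl.get_obs(): the state, without advancing time (a new reading comes with each control period).
- ctrl.get_image(name): name is "scene" or "top" or "wrist"; returns a dict with "frame" (384x512x3 uint8, blue, green, red), "fx", "fy", "cx", "cy" (pixels), "R" (3x3) and "t" (3): a world point X has camera coordinates R X + t; the wrist camera has in their place "hand_eye" (4x4, takes a point from camera to tool coordinates, whose origin is the TCP and whose axes are the flange's). Camera axes: x right, y down, z forward; pixel columns grow to the right and rows downward; lengths in m; the calibration is good to about 2 mm. A picture is of the moment at which its call begins: read the wrist's pose just before it. There is no depth.
- ctrl.finish_job(): hands the job in, once; it reports no verdict.
Trained networks look in a picture, given as the dict that the camera call returned (one of the last four; its "shot" number tells which), for a name from the list of things; names that differ only in an ending like _2 or _b are one class to them, and where a whole thing is asked for, a point or a joint stands for the part that bears it (a point fixed in the world has none). Each returns a list of dicts, best first, with "p" (0 to 1); they miss things now and then, are a little off and sometimes report something else, mostly with a low value. They report only what shows in the picture. A call takes as long as a camera call. They do not tell look-alikes from the thing itself.
- ctrl.trace(picture, name): "mask" (384x512 bool, what is visible of it) and "rect" ([left, top, width, height] as shares, 0 to 1, of the picture: columns of its width, rows of its height, round what is visible of it).
- ctrl.mark_of(picture, name): "position" ([column, row] as shares, 0 to 1, of the picture: columns of its width, rows of its height: a listed point, or the origin of a listed thing).
The state is a dict: "t": time; "q": joint angles; "dq": joint speeds; "effort": joint torques, N m; "tool_pos": TCP position; "tool_rot": TCP orientation; "contact_force": force on the tool from outside, world axes, zero at the start; "wrist_torque": the same for the moment, N m; "opening": finger opening in m.
Only numpy, scipy, OpenCV 4.12 (cv2) and the standard library are available. Lean on these libraries where they do the work, as an engineer would, in place of code of your own. Each camera call takes 0.05 s, during which the arm holds its last target.

TASK

Refit the three circuit boards: set the finned heatsink on the bare square processor, and each sound steel cover exactly over the bright outline of its own size, the same way round as the outline, top side up and flat on the board. One of the two short covers is bent, so that it rocks instead of standing steady: lay that one flat in the grey scrap tray, near the middle. Leave the screwdriver and the meter where they are.

Things in the scene. Friction and masses are not known exactly. Their poses are not given: they have to be found in the camera images.
- heatsink_mid (a point): centre (half-way up) of the loose aluminium heatsink, 44 x 44 mm and 20 mm high, z up; seven bright upright fins on a dark base run along x, so the two outermost fins (facing +y and -y) are flat grip faces 44 mm apart. It stands flat on the bench; it belongs on the processor, and may be turned by any number of quarter turns
- long_cover_mid (a point): centre (half-way up) of the loose long steel shield cover, a lidded shell open below, 70 (x) x 30 (y) mm and 14 mm high, walls 3 mm, z up, a row of six dark dots along x on top. It stands flat on the bench
- short_cover_mid (a point): centre (half-way up) of the sound short steel shield cover, a lidded shell open below, 48 (x) x 36 (y) mm and 14 mm high, walls 3 mm, z up, a row of four dark dots along x on top. It stands flat and steady on the bench
- bent_cover_mid (a point): centre of the bent short steel cover: the same 48 (x) x 36 (y) mm shell with four dots, but two diagonally opposite corners (+x +y and -x -y) are splayed: steel tabs stick out up to 7 mm there and reach 2.5 mm below the shell, so it rests aslant by about 5 degrees and rocks when pressed at the rim. 16.5 mm high in all; this point lies 9.5 mm above the tabs' undersides. The long sides (facing y) are flat and free of tabs over the middle 28 mm. To be scrapped
- processor_seat (a point): a green circuit board on a black carrier, 100 (x) x 84 (y) mm and 10 mm high in all, fixed to the bench; four tiny components, at most 6 mm high, stand near its corners. The point is the centre of the board's top face, 10 mm above the bench, z up. In the middle lies a plain black square, 46 mm wide with a 30 mm grey square inside, and no bright outline: the heatsink's place (square to it, centred; seated, the heatsink's centre is 10 mm above this point)
- tuner_seat (a point): a green circuit board on a black carrier, 100 (x) x 84 (y) mm and 10 mm high in all, fixed to the bench; four tiny components, at most 6 mm high, stand near its corners. The point is the centre of the board's top face, 10 mm above the bench, z up. In the middle a bright metal outline, 70 (x) x 30 (y) mm inside the 3 mm line, flat: the long cover's place (seated, its centre is 7 mm above this point)
- radio_seat (a point): a green circuit board on a black carrier, 100 (x) x 84 (y) mm and 10 mm high in all, fixed to the bench; four tiny components, at most 6 mm high, stand near its corners. The point is the centre of the board's top face, 10 mm above the bench, z up. In the middle a bright metal outline, 48 (x) x 36 (y) mm inside the 3 mm line, flat: the sound short cover's place (seated, its centre is 7 mm above this point)
- tray_floor (a point): centre of the inner floor of the grey open scrap tray fixed to the bench, 3 mm above the bench, z up; the tray is 120 (x) x 100 (y) mm outside, walls 3 mm thick and rim 20 mm above the bench
- screwdriver: a screwdriver lying on the bench at the robot's left (bystander), along its own x; leave it alone
- meter: an orange hand-held meter lying on the bench at the robot's right, 145 (x) x 75 (y) x 39 mm high (bystander), origin under its centre; leave it alone
Not all that is in view belongs to the job. What is shaped like the part that bears short_cover_mid but brown or red is not meant. Leave any purple look-alike of the part that bears processor_seat alone.

How it is judged:
By the outcome, as a careful person would: the job done as asked, in the order asked, and still so for the second after the job is handed in, with the robot touching nothing.
It also fails if it takes over 102 s, if anything falls off the work surface, if the arm or the gripper's body presses on something with over 40 N, if the wrist force passes 120 N, or if a joint passes its speed limit or range.

## Working session

There is one attempt and no reset: what is moved stays moved. The work goes in short steps, Python scripts to look and compute and a tool call to move; the robot and the scene stay as the last step left them, time stands still between calls to the robot, and variables do not carry over. Pictures are saved under pics/ and viewed, and the job is handed in when it is done.

Besides the shell and the picture viewer there is one more tool, called after "Call:" as name(argument=value, ...), one argument or row to a line, values as JSON. carry_out: Moves the arm, as the interface text tells. Shift numbers are shares of 0.025 m and turn numbers shares of 0.1 rad, none past 1 either way. Its arguments: {"type":"object","properties":{"series":{"type":"array"},"grip_force":{"type":"number"}},"required":["series"]}

```bash
ls; mkdir -p pics; python3 - <<'E'
from station import ctrl
import cv2, pickle
print(ctrl.get_obs())
for n in ("scene","top","wrist"):
    p=ctrl.get_image(n); cv2.imwrite(f"pics/{n}0.png",p["frame"]); pickle.dump(p,open(f"pics/{n}0.pkl","wb"))
    print(n,{k:v for k,v in p.items() if k!="frame"})
    if n=="top":
        for m in ["heatsink_mid","long_cover_mid","short_cover_mid","bent_cover_mid","processor_seat","tuner_seat","radio_seat","tray_floor","screwdriver","meter"]:
            print(m,[( [round(d["position"][0]*512),round(d["position"][1]*384)],round(d["p"],2)) for d in ctrl.mark_of(p,m)])
E
```

```text
pics
{'t': 0.0, 'q': array([ 1.12500397e+00,  5.33443619e-02,  1.61428058e+00, -1.55145305e-05,
        1.47602980e+00, -1.19011905e-01]), 'dq': array([ 2.23512249e-04, -1.85227543e-04, -6.20740502e-04, -1.19085201e-04,
       -1.49259809e-03,  4.83785254e-05]), 'effort': array([ 1.22156252e-03, -3.93701327e+01, -3.70172024e+01, -6.11573682e-05,
        7.25929698e-03, -2.47681436e-05]), 'tool_pos': array([0.20032965, 0.59128577, 0.19407887]), 'tool_rot': array([-0.51093107, -3.09919782,  0.00311702]), 'contact_force': array([ 0.231916  , -0.15391636, -0.63429804]), 'wrist_torque': array([0.00164525, 0.04525683, 0.07499209]), 'opening': 0.08568442205464888}
scene {'fx': 461.17930762273585, 'fy': 461.17930762273585, 'cx': 254.9341587418247, 'cy': 193.1041258811546, 'R': array([[ 0.47707256,  0.87871584,  0.01613197],
       [ 0.63324443, -0.33095715, -0.69962051],
       [-0.60942863,  0.34398523, -0.71433249]]), 't': array([-0.26144952, -0.31281455,  1.49186248]), 'shot': 1}
top {'fx': 417.46573841851495, 'fy': 417.46573841851495, 'cx': 255.0292420073239, 'cy': 185.11533473495584, 'R
[... 420 characters left out ...]
125], 0.71), ([159, 163], 0.68), ([330, 222], 0.54)]
tuner_seat [([278, 161], 0.81)]
radio_seat [([213, 165], 0.93)]
tray_floor [([331, 157], 0.59)]
screwdriver [([114, 209], 0.6)]
meter [([399, 209], 0.57), ([329, 153], 0.4)]
wrist {'fx': 342.7047213660082, 'fy': 342.7047213660082, 'cx': 263.91603697108593, 'cy': 189.23351448840125, 'hand_eye': array([[ 5.81686081e-04, -9.63857613e-01, -2.66417274e-01,
         6.70049147e-02],
       [ 9.99999818e-01,  5.18390275e-04,  3.07906320e-04,
         3.33812729e-04],
       [-1.58669727e-04, -2.66417404e-01,  9.63857739e-01,
        -1.78386350e-01],
       [ 0.00000000e+00,  0.00000000e+00,  0.00000000e+00,
         1.00000000e+00]]), 'shot': 3}
```

```bash
python3 - <<'E'
import cv2
a=cv2.imread("pics/top0.png"); cv2.imwrite("pics/top0b.png",cv2.resize(a[90:290,60:440],(800,421),interpolation=cv2.INTER_CUBIC))
a=cv2.imread("pics/scene0.png"); cv2.imwrite("pics/scene0b.png",cv2.resize(a,(800,600),interpolation=cv2.INTER_CUBIC))
E
```

```text
(no output)
```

View pics/top0b.png

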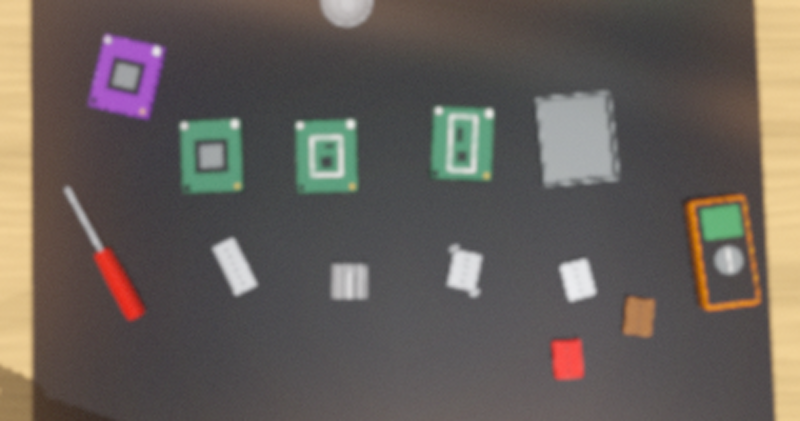

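View pics/scene0b.png

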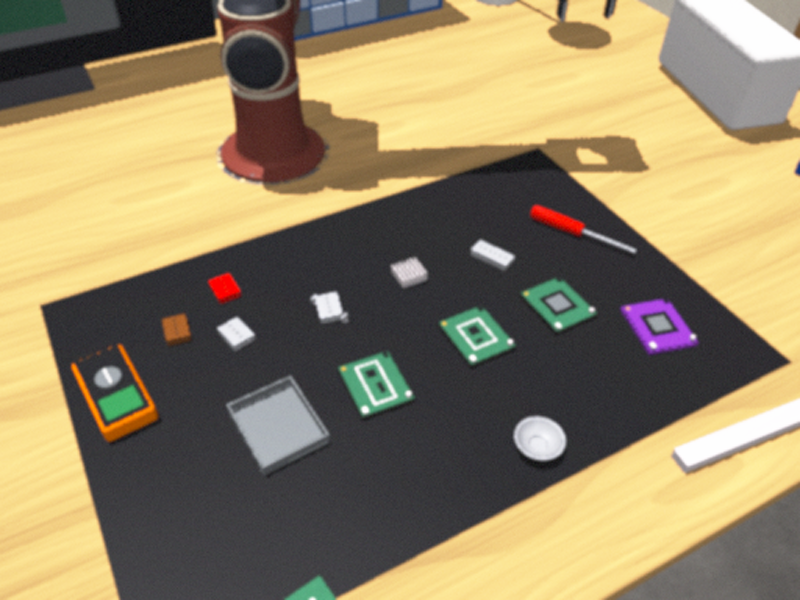

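View pics/wrist0.png

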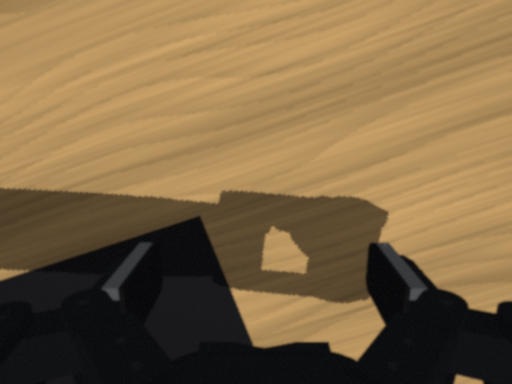

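Top picture (full-frame pixels):
- **Processor:** green candidate (159,163), purple candidate (118,125). The green one is meant.
- **Short cover:** candidates are steel (334,223), brown (364,241), red (330,262). The steel one without tabs is the sound cover; the bent one, with tabs, is at (279,218).
- **Heatsink:** (226,224).
- **Long cover:** (171,216).
- **Boards:** radio (213,165), tuner (278,159).
- **Tray:** (334,156).

```bash
cat > h.py <<'E'
import numpy as np, cv2, pickle
from scipy.spatial.transform import Rotation as Ro
def cam(p,obs=None):
    "returns C (centre), Rcw (cam->world)"
    if "R" in p:
        R=np.array(p["R"]);return -R.T@np.array(p["t"]),R.T
    T=np.eye(4);T[:3,:3]=Ro.from_rotvec(obs["tool_rot"]).as_matrix();T[:3,3]=obs["tool_pos"]
    M=T@np.array(p["hand_eye"]);return M[:3,3],M[:3,:3]
def toplane(p,uv,z,obs=None):
    C,R=cam(p,obs);uv=np.atleast_2d(uv).astype(float)
    d=np.c_[(uv[:,0]-p["cx"])/p["fx"],(uv[:,1]-p["cy"])/p["fy"],np.ones(len(uv))]@R.T
    s=(z-C[2])/d[:,2];return (C+d*s[:,None])[:,:2]
def proj(p,X,obs=None):
    C,R=cam(p,obs);c=(np.atleast_2d(X)-C)@R
    return np.c_[c[:,0]/c[:,2]*p["fx"]+p["cx"],c[:,1]/c[:,2]*p["fy"]+p["cy"]]
def rect(p,mask,z,obs=None):
    "min area rect of mask on plane z: centre, (long,short), yaw of long axis"
    cs,_=cv2.findContours(mask.astype(np.uint8),cv2.RETR_EXTERNAL,cv2.CHAIN_APPROX_NONE)
    c=max(cs,key=cv2.contourArea)[:,0]
    w=toplane(p,c,z,obs)
    (x,y),(a,b),t=cv2.minAreaRect((w*1000).astype(np.float32))
    if b>a:a,b,t=b,a,t+90
    return np.round([x,y,a,b,(t+90)%180-90],1)
def yaw(obs):
    R=Ro.from_rotvec(obs["tool_rot"]).as_matrix();return np.degrees(np.arctan2(R[1,1],R[0,1])),R
E
python3 - <<'E'
from h import *
p=pickle.load(open("pics/top0.pkl","rb"))
f=p["frame"];hsv=cv2.cvtColor(f,cv2.COLOR_BGR2HSV)
m=((hsv[...,2]>135)&(hsv[...,1]<60)).astype(np.uint8)
m[:, :95]=0
g=((hsv[...,0]>60)&(hsv[...,0]<90)&(hsv[...,1]>70)&(hsv[...,2]>60)).astype(np.uint8)
for nm,mm,z in(("w",m,.014),("g",g,.01)):
    n,l,s,c=cv2.connectedComponentsWithStats(mm)
    for i in range(1,n):
        if s[i,4]>80 and s[i,1]>85 and s[i,1]<300: print(nm,c[i].round(),s[i,4],rect(p,l==i,z))
o=np.load if 0 else None
print(toplane(p,[[159,163],[213,165],[278,160]],.01),toplane(p,[334,156],.003))
from station import ctrl
print(yaw(ctrl.get_obs()))
E
```

```text
w [119. 126.] 97 [746.6 363.2  28.7  27.9 -14.6]
w [333. 156.] 1356 [ 644.2 -245.9  121.1  100.8    3.6]
w [279. 158.] 276 [642.  -90.8  83.3  43.4  -4.2]
w [215. 164.] 237 [630.4  93.3  60.1  48.4  -1.3]
w [160. 164.] 105 [633.5 248.4  28.6  28.5  -0.8]
w [101. 197.] 86 [547.5 419.2  79.2   9.   27.9]
w [171. 216.] 319 [485.2 219.2  73.7  34.8  24.4]
w [280. 218.] 299 [470.9 -88.2  66.   44.   -5.8]
w [406. 213.] 136 [ 475.3 -442.6   33.9   33.7   88.4]
w [334. 223.] 278 [ 453.8 -239.5   53.7   41.7   12. ]
w [226. 223.] 277 [461.1  66.   47.9  45.   88.4]
g [279. 159.] 479 [642.2 -90.7  99.1  83.5  -5. ]
g [160. 164.] 714 [633.9 248.   98.   83.   -1. ]
g [214. 164.] 554 [629.5  93.8  97.5  82.9  -1.4]
g [279. 157.] 143 [642.8 -92.   60.2  20.   -1.7]
g [215. 163.] 115 [630.8  93.7  37.3  25.7  -1.3]
g [402. 195.] 288 [ 525.4 -435.4   53.3   43.8  -84.6]
[[ 0.6367515   0.25215847]
 [ 0.62665164  0.09809375]
 [ 0.6357017  -0.08750587]] [[ 0.64343841 -0.24852278]]
(np.float64(71.27636439997548), array([[-9.47077937e-01,  3.21003705e-01,  4.82676623e-05],
       [ 3.21003707e-01,  9.47077936e-01,  5.75672503e-05],
       [-2.72339373e-05,  7.00147712e-05, -9.99999997e-01]]))
```

Call:
carry_out(
  series=[
    [0.7, -0.95, -0.15, 0, 0, 0.18, 1],
    [0.7, -0.95, -0.15, 0, 0, 0.18, 1],
    [0.7, -0.95, -0.15, 0, 0, 0.18, 1],
    [0.7, -0.95, -0.15, 0, 0, 0.18, 1],
    [0.7, -0.95, -0.15, 0, 0, 0.18, 1],
    [0.7, -0.95, -0.15, 0, 0, 0.18, 1],
    [0.7, -0.95, -0.15, 0, 0, 0.18, 1],
    [0.7, -0.95, -0.15, 0, 0, 0.18, 1],
    [0.7, -0.95, -0.15, 0, 0, 0.18, 1],
  ],
)

```text
t: 1.55
tool_pos: [0.3587, 0.3772, 0.1616]
tool_rot: [0.257, 3.131, 0.001]
contact_force: [0.4, 0.7, -0.4]
opening: 0.0852
```

Call:
carry_out(
  series=[
    [0.7, -0.95, -0.15, 0, 0, 0.18, 1],
    [0.7, -0.95, -0.15, 0, 0, 0.18, 1],
    [0.7, -0.95, -0.15, 0, 0, 0.18, 1],
    [0.7, -0.95, -0.15, 0, 0, 0.18, 1],
    [0.7, -0.95, -0.15, 0, 0, 0.18, 1],
    [0.7, -0.95, -0.15, 0, 0, 0.18, 1],
    [0.7, -0.95, -0.15, 0, 0, 0.18, 1],
    [0.7, -0.95, -0.15, 0, 0, 0.18, 1],
    [0.7, -0.95, -0.15, 0, 0, 0.18, 1],
    [0, 0, 0, 0, 0, 0, 1],
    [0, 0, 0, 0, 0, 0, 1],
  ],
)

```text
t: 2.65
tool_pos: [0.5157, 0.1641, 0.1277]
tool_rot: [-0.007, -3.141, -0.001]
contact_force: [0.4, 0.5, 0.3]
opening: 0.0851
```

```bash
cat >> h.py <<'E'
def shot(tag,cam="wrist"):
    from station import ctrl
    o=ctrl.get_obs();p=ctrl.get_image(cam)
    cv2.imwrite(f"pics/{tag}.png",p["frame"]);pickle.dump((o,p),open(f"pics/{tag}.pkl","wb"))
    print("tcp",np.round(o["tool_pos"],4),"yaw",round(yaw(o)[0],2),"t",round(o["t"],2),"F",np.round(o["contact_force"],1),"op",round(o["opening"],4))
    return o,p
E
python3 - <<'E'
from h import *
o,p=shot("w1")
print(yaw(o)[1].round(4))
E
```

```text
tcp [0.5157 0.1641 0.1277] yaw 89.75 t 2.65 F [0.4 0.5 0.3] op 0.0851
[[-1.0e+00  4.3e-03 -5.0e-04]
 [ 4.3e-03  1.0e+00  3.0e-04]
 [ 5.0e-04  3.0e-04 -1.0e+00]]
```

View pics/w1.png

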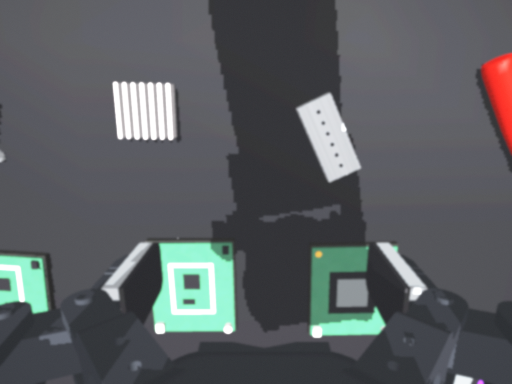

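The wrist picture shows:
- the heatsink at (145,110), upper left, with fins upright in the image (along x);
- the long cover at (328,137);
- the radio board at (193,287);
- the processor board at (351,292), green as required and partly behind a finger.

Next I fit the box models.

```bash
cat >> h.py <<'E'
from scipy.optimize import least_squares
def fit(p,o,mask,L,W,z0,z1,x0,size=False,flt=True):
    "mask hull vs. projected box; x0=(x,y,yawdeg). returns x,y (mm),yaw,rms px"
    cs,_=cv2.findContours(mask.astype(np.uint8),cv2.RETR_EXTERNAL,cv2.CHAIN_APPROX_NONE)
    c=cv2.convexHull(max(cs,key=cv2.contourArea))
    # dense hull points
    blank=np.zeros(mask.shape,np.uint8);cv2.fillPoly(blank,[c],1)
    c,_=cv2.findContours(blank,cv2.RETR_EXTERNAL,cv2.CHAIN_APPROX_NONE);c=c[0][:,0].astype(np.float64)
    def res(v):
        x,y,t=v[0],v[1],np.radians(v[2]);s=v[3] if size else 1
        P=[]
        for z in (z0,z1):
            for a,b in((1,1),(1,-1),(-1,-1),(-1,1)):
                X=a*L*s/2;Y=b*W*s/2
                P.append([x/1e3+X*np.cos(t)-Y*np.sin(t),y/1e3+X*np.sin(t)+Y*np.cos(t),z])
        h=cv2.convexHull(proj(p,np.array(P),o).astype(np.float32))
        return np.array([cv2.pointPolygonTest(h,tuple(map(float,q)),True)-(0.4) for q in c])
    v0=list(x0)+([1.] if size else [])
    r=least_squares(res,v0,diff_step=1e-4,x_scale=[1,1,1]+([.01] if size else []),loss="soft_l1")
    return np.round(r.x,3),round(float(np.sqrt(np.mean(res(r.x)**2))),2)
def comp(mask,uv):
    n,l,s,c=cv2.connectedComponentsWithStats(mask.astype(np.uint8),connectivity=4)
    k=l[int(uv[1]),int(uv[0])]
    if k==0:
        ys,xs=np.nonzero(mask);i=np.argmin((xs-uv[0])**2+(ys-uv[1])**2);k=l[ys[i],xs[i]]
    return l==k
E
cat > m1.py <<'E'
from h import *
o,p=pickle.load(open("pics/w1.pkl","rb"))
f=p["frame"];hsv=cv2.cvtColor(f,cv2.COLOR_BGR2HSV)
V=hsv[...,2].astype(int);S=hsv[...,1]
w=(V>110)&(S<60)
hm=cv2.morphologyEx(w.astype(np.uint8),cv2.MORPH_CLOSE,np.ones((7,7)))
print("hs",fit(p,o,comp(hm,(145,110)),.044,.044,.005,.02,(461,66,0),True))
print("hs",fit(p,o,comp(hm,(145,110)),.044,.044,.005,.02,(461,66,0)))
print("long",fit(p,o,comp(w,(320,150)),.07,.03,0,.014,(485,219,24),True))
ww=(V>190)&(S<60)
print("radio outl",fit(p,o,comp(ww,(170,290)),.054,.042,.01,.0101,(630,93,0),True))
g=(V>90)&(S>60)&(hsv[...,0]>50)&(hsv[...,0]<95)
print("radio board",fit(p,o,comp(g,(160,290)),.1,.084,.01,.0101,(630,93,0),True))
gg=(V>105)&(V<185)&(S<60)
for m,n in((gg,"proc"),):
    c=comp(m,(351,292));print(c.sum(),rect(p,c,.01,o));print(n,fit(p,o,c,.03,.03,.01,.0101,(634,250,0),True))
big=cv2.resize(f[60:345,100:420],(800,712)) if 0 else cv2.resize(f[220:345,140:420],(800,357),interpolation=cv2.INTER_CUBIC)
cv2.imwrite("pics/w1c.png",big)
E
python3 m1.py
```

```text
hs (array([461.158,  65.368,  -1.1  ,   1.081]), 0.43)
hs (array([460.605,  65.191,   0.   ]), 2.26)
long (array([485.236, 220.937,  25.365,   1.039]), 0.75)
radio outl (array([630.704,  93.749,   0.   ,   1.082]), 0.38)
radio board (array([630.243,  94.769,   0.   ,   0.972]), 2.42)
846 [635.8 250.2  31.   29.9  89.8]
proc (array([635.8  , 249.801,  -0.   ,   1.018]), 0.55)
```

View pics/w1c.png

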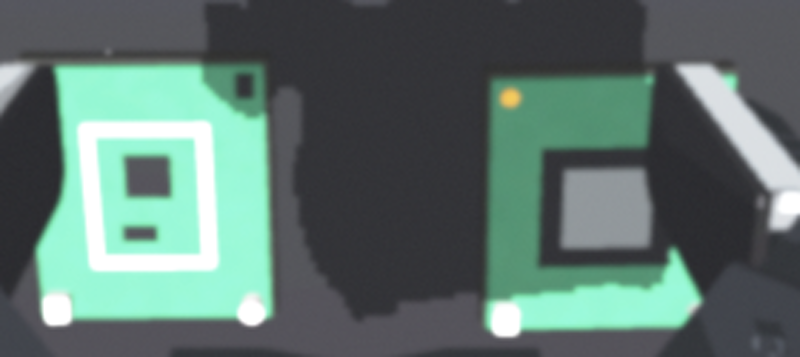

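```bash
sed -i 's/diff_step=1e-4,x_scale/diff_step=[1e-4,1e-4,1e-3]+([1e-4] if size else []),x_scale/; s/x,y,t=v\[0\],v\[1\],np.radians(v\[2\])/x,y,t=v[0],v[1],np.radians(v[2]-100)/; s/v0=list(x0)+/v0=[x0[0],x0[1],x0[2]+100]+/; s/return np.round(r.x,3),round/return np.round(r.x-np.array([0,0,100]+([0] if size else [])),2),round/' h.py; python3 m1.py
```

```text
hs (array([461.15,  65.37,  -1.08,   1.08]), 0.43)
hs (array([460.52,  65.18,  -0.76]), 2.26)
long (array([485.24, 220.94,  25.37,   1.04]), 0.75)
radio outl (array([6.307e+02, 9.375e+01, 4.000e-02, 1.080e+00]), 0.38)
radio board (array([ 6.302e+02,  9.490e+01, -6.300e-01,  9.700e-01]), 2.33)
846 [635.8 250.2  31.   29.9  89.8]
proc (array([635.81, 249.77,   0.76,   1.02]), 0.53)
```

Call:
carry_out(
  grip_force=40,
  series=[
    [-0.55, -0.985, -0.5, 0, 0, -0.15, 1],
    [-0.55, -0.985, -0.5, 0, 0, 0, 1],
    [-0.55, -0.985, -0.5, 0, 0, 0, 1],
    [-0.55, -0.985, -0.5, 0, 0, 0, 1],
    [0, 0, -1, 0, 0, 0, 1],
    [0, 0, -1, 0, 0, 0, 1],
    [0, 0, -0.7, 0, 0, 0, 1],
    [0, 0, -0.2, 0, 0, 0, 1],
    [0, 0, 0, 0, 0, 0, 1],
  ],
)

```text
t: 3.6
tool_pos: [0.4599, 0.0666, 0.0049]
tool_rot: [-0.026, -3.14, -0.0]
contact_force: [-0.0, -0.1, 1.1]
opening: 0.0855
```

```bash
python3 -c "
from h import *
shot('w2')"
```

```text
tcp [0.4599 0.0666 0.0049] yaw 89.05 t 3.6 F [-0.  -0.1  1.1] op 0.0855
```

View pics/w2.png

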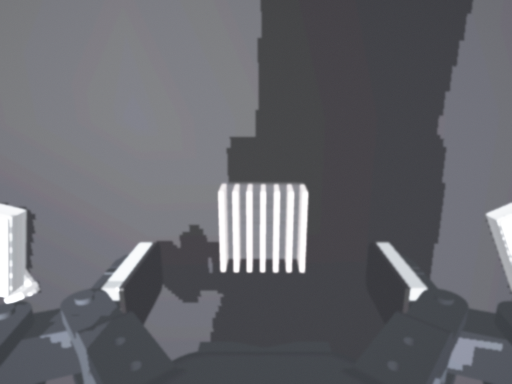

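The heatsink sits centred between the open fingers: columns 218–308, finger pads at 158 and 370. I close on it.

Call:
carry_out(
  series=[
    [0.05, 0, 0, 0, 0, 0, 0.3],
    [0, 0, 0, 0, 0, 0, 0.3],
    [0, 0, 0, 0, 0, 0, 0.3],
    [0, 0, 0, 0, 0, 0, 0.3],
    [0, 0, 0, 0, 0, 0, 0.3],
    [0, 0, 0, 0, 0, 0, 0.3],
  ],
)

```text
t: 4.25
tool_pos: [0.4619, 0.0659, 0.0053]
tool_rot: [-0.028, -3.141, -0.0]
contact_force: [-0.1, -0.6, 0.2]
opening: 0.0259
```

```bash
python3 -c "
from h import *
o,p=pickle.load(open('pics/w2.pkl','rb'));hsv=cv2.cvtColor(p['frame'],cv2.COLOR_BGR2HSV);w=(hsv[...,2]>130)&(hsv[...,1]<60);w[:,:205]=0;w[:,320:]=0
w=cv2.morphologyEx(w.astype(np.uint8),cv2.MORPH_CLOSE,np.ones((9,9)))
print(fit(p,o,comp(w,(263,220)),.044,.044,.005,.02,(461,65,-1),True))
o,p=shot('w3')
hsv=cv2.cvtColor(p['frame'],cv2.COLOR_BGR2HSV);w=(hsv[...,2]>130)&(hsv[...,1]<60);w[:,:205]=0;w[:,320:]=0
"
```

```text
(array([428.51,  89.47,  -3.4 ,   2.31]), 35.45)
tcp [0.4619 0.0659 0.0053] yaw 88.97 t 4.25 F [-0.1 -0.6  0.2] op 0.0259
```

View pics/w3.png

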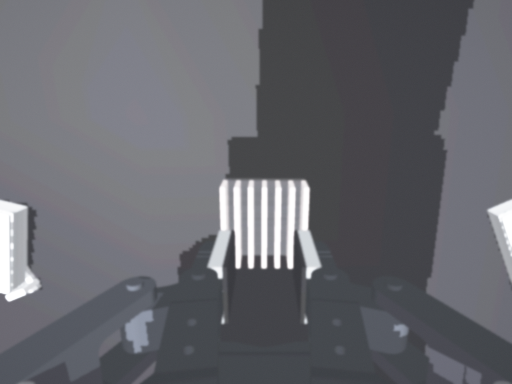

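```bash
python3 -c "
from h import *
o,p=pickle.load(open('pics/w3.pkl','rb'))
for x,y,z in((.4619,.0659,.0053),(.4619,.0659,.024),(.461,.0654,.02),(.439,.0654,.02),(.483,.0654,.02),(.483,.0654,.0),(.439,.0874,.02),(.439,.0434,.02),(.483,.0874,.02),(.483,.0434,.02)): print(x,y,z,proj(p,[x,y,z],o).round())
"; python3 -c "
from h import *
o,p=shot('top1','top')
cv2.imwrite('pics/top1b.png',cv2.resize(p['frame'][120:290,100:400],(800,453),interpolation=cv2.INTER_CUBIC))"
```

```text
0.4619 0.0659 0.0053 [[263. 220.]]
0.4619 0.0659 0.024 [[263. 233.]]
0.461 0.0654 0.02 [[262. 228.]]
0.439 0.0654 0.02 [[262. 187.]]
0.483 0.0654 0.02 [[263. 267.]]
0.483 0.0654 0.0 [[263. 251.]]
0.439 0.0874 0.02 [[306. 186.]]
0.439 0.0434 0.02 [[217. 188.]]
0.483 0.0874 0.02 [[305. 267.]]
0.483 0.0434 0.02 [[222. 268.]]
tcp [0.4618 0.0659 0.0053] yaw 88.98 t 4.3 F [ 0.1 -0.3  0.5] op 0.0257
```

View pics/top1b.png

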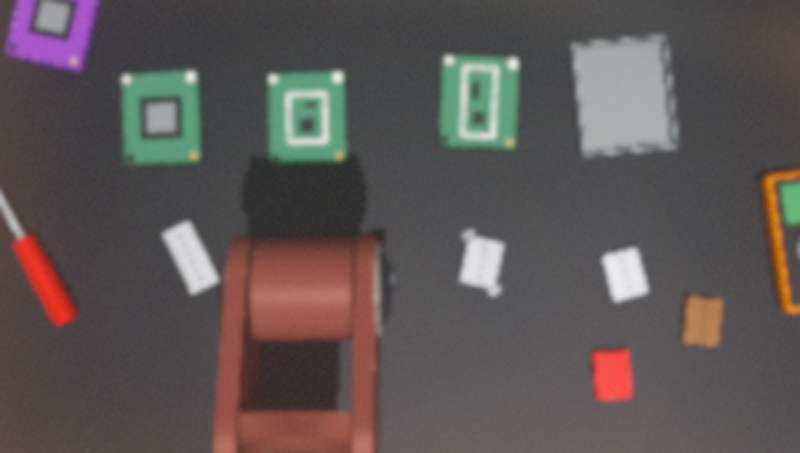

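```bash
python3 -c "
from h import *
a=cv2.imread('pics/w3.png');cv2.imwrite('pics/w3c.png',cv2.resize(a[170:350,170:360],(633,600),interpolation=cv2.INTER_CUBIC))"
```

```text
(no output)
```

View pics/w3c.png

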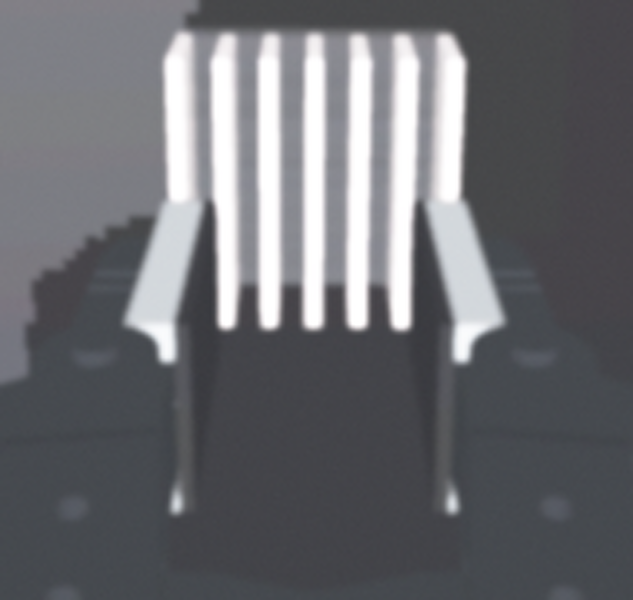

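```bash
python3 -c "
from h import *
from station import ctrl
print(ctrl.pinch_z,[a for a in dir(ctrl) if a[0]!='_'])
o,p=shot('sc1','scene')
X=o['tool_pos'];u=proj(p,X)[0];print(u, proj(p,X+[0,0,.045]))
x,y=u.astype(int);a=p['frame'].copy();cv2.imwrite('pics/sc1c.png',cv2.resize(a[max(0,y-90):y+60,x-90:x+90],(720,600),interpolation=cv2.INTER_CUBIC))"
```

```text
0.0187 ['MotionError', 'finish_job', 'get_image', 'get_obs', 'mark_of', 'pinch_z', 'trace']
tcp [0.4618 0.0659 0.0053] yaw 88.98 t 4.35 F [-0.5  0.  -0.7] op 0.0256
[261.25611496 175.90184611] [[261.70552547 163.31163141]]
```

View pics/sc1c.png

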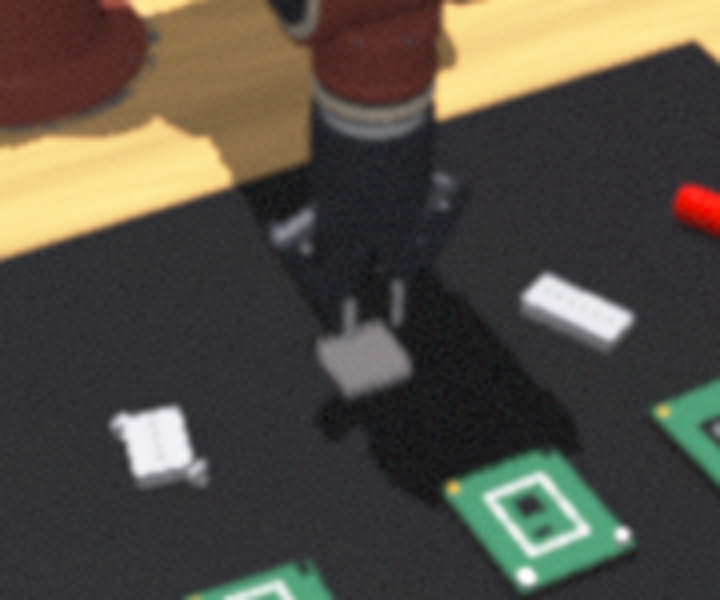

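The fingers closed to 26 mm with nothing between them. Both the wrist and the scene picture show the tips standing above the heatsink, about 4 cm higher than the reported TCP suggests. I open and go down in small steps, watching the force.

Call:
carry_out(
  series=[
    [0, 0, 0, 0, 0, 0, 1],
    [0, 0, 0, 0, 0, 0, 1],
    [0, 0, 0, 0, 0, 0, 1],
    [0, 0, 0, 0, 0, 0, 1],
    [0, 0, -0.15, 0, 0, 0, 1],
    [0, 0, -0.08, 0, 0, 0, 1],
    [0, 0, 0, 0, 0, 0, 1],
  ],
)

```text
t: 5.1
tool_pos: [0.4613, 0.0659, -0.0011]
tool_rot: [-0.028, -3.14, 0.0]
contact_force: [0.2, 0.2, -0.1]
opening: 0.0855
```

```bash
python3 -c "
from h import *
o,p=shot('sc2','scene')
x,y=261,176;a=p['frame'].copy();cv2.imwrite('pics/sc2c.png',cv2.resize(a[max(0,y-90):y+60,x-90:x+90],(720,600),interpolation=cv2.INTER_CUBIC))"
```

```text
tcp [ 0.4613  0.0659 -0.0011] yaw 88.98 t 5.1 F [ 0.2  0.2 -0.1] op 0.0855
```

View pics/sc2c.png

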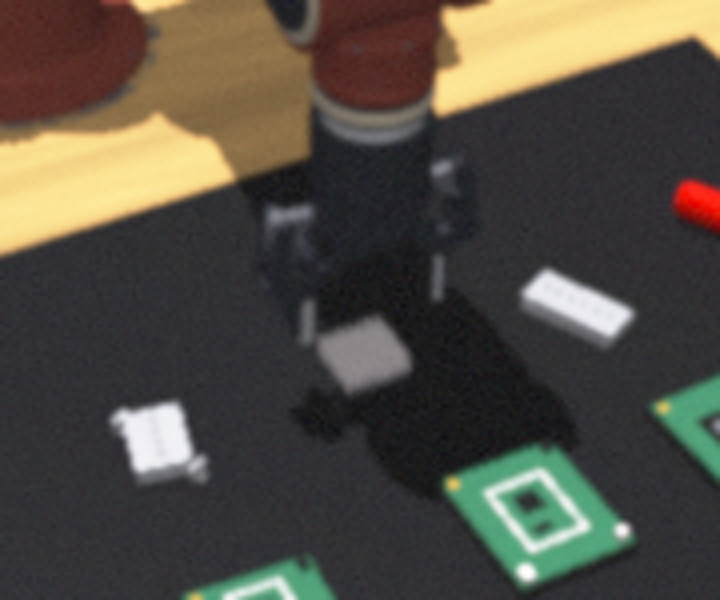

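Call:
carry_out(
  series=[
    [0, 0, -0.15, 0, 0, 0, 1],
    [0, 0, -0.15, 0, 0, 0, 1],
    [0, 0, -0.1, 0, 0, 0, 1],
    [0, 0, 0, 0, 0, 0, 1],
  ],
)

```text
t: 5.55
tool_pos: [0.4613, 0.0659, -0.0111]
tool_rot: [-0.028, -3.14, -0.0]
contact_force: [-0.2, 0.8, 0.5]
opening: 0.0854
```

```bash
python3 -c "
from h import *
o,p=shot('sc3','scene')
x,y=261,176;a=p['frame'].copy();cv2.imwrite('pics/sc3c.png',cv2.resize(a[max(0,y-60):y+30,x-60:x+60],(800,600),interpolation=cv2.INTER_CUBIC))"
```

```text
tcp [ 0.4613  0.0659 -0.0111] yaw 88.98 t 5.55 F [-0.2  0.8  0.5] op 0.0854
```

View pics/sc3c.png

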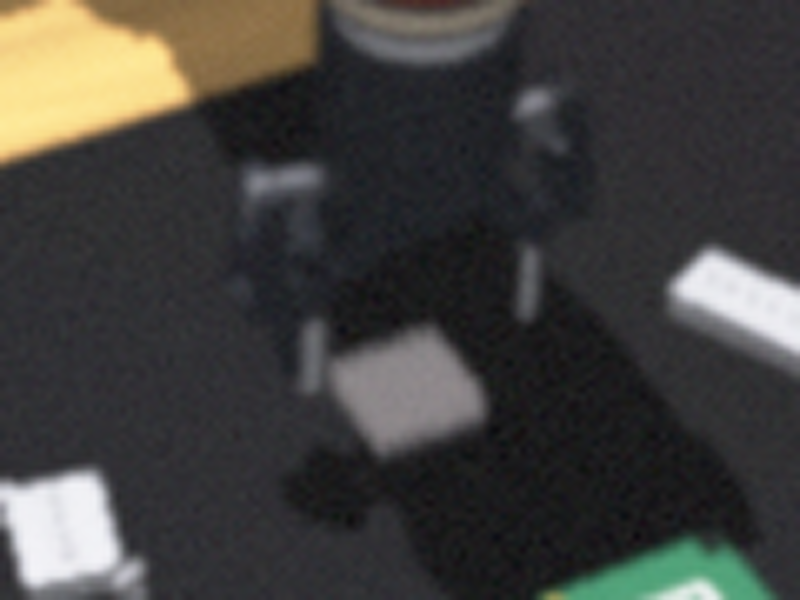

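Call:
carry_out(
  series=[
    [0, 0, -0.2, 0, 0, 0, 1],
    [0, 0, -0.2, 0, 0, 0, 1],
    [0, 0, -0.2, 0, 0, 0, 1],
    [0, 0, 0, 0, 0, 0, 1],
  ],
)

```text
t: 6.0
tool_pos: [0.4609, 0.0659, -0.0266]
tool_rot: [-0.028, -3.139, -0.0]
contact_force: [-0.3, 0.2, 0.0]
opening: 0.0852
```

```bash
python3 -c "
from h import *
o,p=shot('sc4','scene')
x,y=261,176;a=p['frame'].copy();A=cv2.resize(a[max(0,y-60):y+30,x-60:x+60],(400,300),interpolation=cv2.INTER_CUBIC)
o,p=shot('w4')
cv2.imwrite('pics/w4c.png',np.hstack([A,cv2.resize(p['frame'],(400,300))]))"
```

```text
tcp [ 0.4609  0.0659 -0.0266] yaw 88.98 t 6.0 F [-0.3  0.2  0. ] op 0.0852
tcp [ 0.4612  0.0659 -0.0262] yaw 88.98 t 6.05 F [ 0.3 -0.3  0.2] op 0.0855
```

View pics/w4c.png

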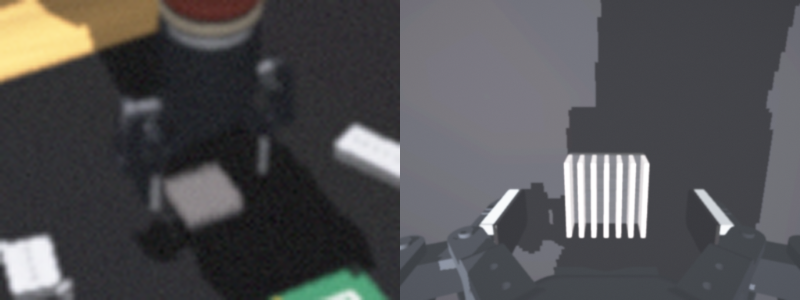

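Call:
carry_out(
  series=[
    [0, 0, -0.2, 0, 0, 0, 1],
    [0, 0, -0.2, 0, 0, 0, 1],
    [0, 0, -0.2, 0, 0, 0, 1],
    [0, 0, -0.1, 0, 0, 0, 1],
    [0, 0, 0, 0, 0, 0, 1],
  ],
)

```text
t: 6.6
tool_pos: [0.4613, 0.0659, -0.0436]
tool_rot: [-0.028, -3.14, -0.0]
contact_force: [-0.1, 0.0, 0.1]
opening: 0.0856
```

```bash
python3 -c "
from h import *
o,p=shot('sc5','scene')
x,y=261,176;a=p['frame'].copy();A=cv2.resize(a[max(0,y-60):y+30,x-60:x+60],(400,300),interpolation=cv2.INTER_CUBIC)
o,p=shot('w5')
cv2.imwrite('pics/w5c.png',np.hstack([A,cv2.resize(p['frame'],(400,300))]))"
```

```text
tcp [ 0.4613  0.0659 -0.0436] yaw 88.98 t 6.6 F [-0.1  0.   0.1] op 0.0856
tcp [ 0.4616  0.0659 -0.0433] yaw 88.98 t 6.65 F [0.2 0.4 1.1] op 0.0852
```

View pics/w5c.png

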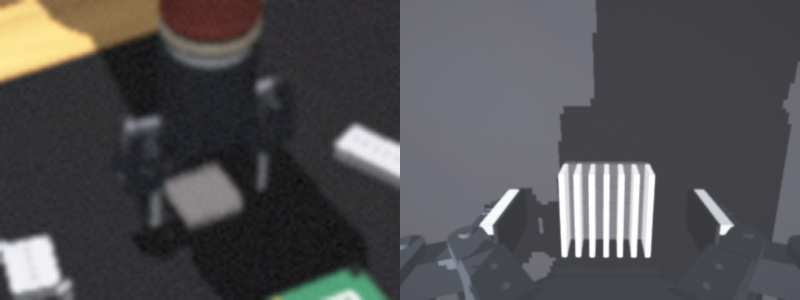

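Call:
carry_out(
  series=[
    [0, 0, -0.12, 0, 0, 0, 0.85],
    [0, 0, 0, 0, 0, 0, 0.7],
    [0, 0, 0, 0, 0, 0, 0.6],
    [0, 0, 0, 0, 0, 0, 0.5],
    [0, 0, 0, 0, 0, 0, 0.4],
    [0, 0, 0, 0, 0, 0, 0.35],
    [0, 0, 0, 0, 0, 0, 0.35],
    [0, 0, 0, 0, 0, 0, 0.35],
  ],
)

```text
t: 7.5
tool_pos: [0.4694, 0.066, -0.0381]
tool_rot: [0.028, 3.13, 0.0]
contact_force: [-8.2, 0.8, 36.3]
opening: 0.0436
```

```bash
python3 -c "
from h import *
o,p=shot('w6')
"
```

```text
tcp [ 0.4694  0.066  -0.0381] yaw 88.99 t 7.5 F [-8.2  0.8 36.3] op 0.0436
```

View pics/w6.png

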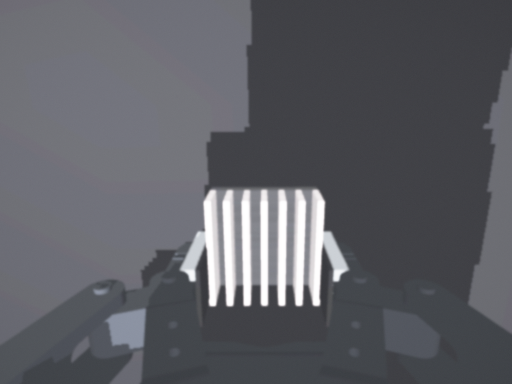

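Gripped at 43.6 mm, but the finger tips swung into the bench (36 N). So at this opening the tips touch the bench at a reported TCP z of about -0.038. I lift now.

Call:
carry_out(
  series=[
    [0, 0, 0.35, 0, 0, 0, 0.35],
    [0, 0, 0.3, 0, 0, 0, 0.35],
    [0, 0, 1, 0, 0, 0, 0.35],
    [0, 0, 1, 0, 0, 0, 0.35],
    [0, 0, 1, 0, 0, 0, 0.35],
    [0, 0, 0, 0, 0, 0, 0.35],
  ],
)

```text
t: 8.15
tool_pos: [0.4645, 0.0659, 0.0485]
tool_rot: [0.028, 3.135, -0.0]
contact_force: [1.3, 1.3, 0.5]
opening: 0.0431
```

```bash
python3 -c "
from h import *
o,p=shot('w7');print(yaw(o)[1].round(3))
"
```

```text
tcp [0.4645 0.0659 0.0485] yaw 88.98 t 8.15 F [1.3 1.3 0.5] op 0.0431
[[-1.     0.018  0.007]
 [ 0.018  1.    -0.   ]
 [-0.007  0.    -1.   ]]
```

View pics/w7.png

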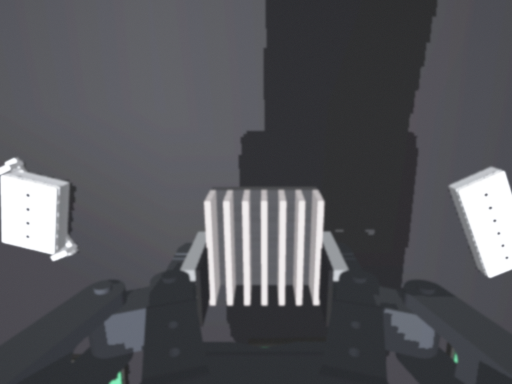

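```bash
cat > m2.py <<'E'
from h import *
def hs(tag,x0,zb):
    o,p=pickle.load(open(f'pics/{tag}.pkl','rb'));hsv=cv2.cvtColor(p['frame'],cv2.COLOR_BGR2HSV)
    w=(hsv[...,2]>150)&(hsv[...,1]<60);w[:,:196]=0;w[:,332:]=0;w[:180]=0;w[310:]=0
    w=cv2.morphologyEx(w.astype(np.uint8),cv2.MORPH_CLOSE,np.ones((1,19)))
    m=comp(w,(263,215));ys,xs=np.nonzero(m);print(xs.min(),xs.max(),ys.min(),ys.max())
    for z0 in (.005,.012):print(tag,fit(p,o,m,.044,.044,zb+z0,zb+.02,x0,True),o["tool_pos"].round(4))
hs('w6',(461,65,-1),0)
hs('w7',(461,65,-1),.0866)
E
python3 m2.py
```

```text
196 331 189 306
w6 (array([461.57,  66.3 ,  -0.77,   1.04]), 3.96) [ 0.4694  0.066  -0.0381]
w6 (array([460.49,  66.27,  -0.67,   1.08]), 3.08) [ 0.4694  0.066  -0.0381]
196 331 190 305
w7 (array([456.98,  66.21,  -0.87,   1.03]), 4.2) [0.4645 0.0659 0.0485]
w7 (array([455.9 ,  66.2 ,  -0.91,   1.06]), 3.3) [0.4645 0.0659 0.0485]
```

Call:
carry_out(
  series=[
    [0.94, 0.74, 0.12, 0, 0, 0, 0.35],
    [0.94, 0.74, 0.12, 0, 0, 0, 0.35],
    [0.94, 0.74, 0.12, 0, 0, 0, 0.35],
    [0.94, 0.74, 0.12, 0, 0, 0, 0.35],
    [0.94, 0.74, 0.12, 0, 0, 0, 0.35],
    [0.94, 0.74, 0.12, 0, 0, 0, 0.35],
    [0.94, 0.74, 0.12, 0, 0, 0, 0.35],
    [0.94, 0.74, 0.12, 0, 0, 0, 0.35],
    [0.94, 0.74, 0.12, 0, 0, 0, 0.35],
    [0.94, 0.74, 0.12, 0, 0, 0, 0.35],
    [0, 0, 0, 0, 0, 0, 0.35],
    [0, 0, 0, 0, 0, 0, 0.35],
  ],
)

```text
t: 9.4
tool_pos: [0.6955, 0.2507, 0.0721]
tool_rot: [-0.027, -3.137, 0.002]
contact_force: [0.2, -0.6, -1.1]
opening: 0.0433
```

```bash
python3 -c "
from h import *
o,p=shot('w8');print(yaw(o)[1].round(3))
"
```

```text
tcp [0.6955 0.2507 0.0721] yaw 89.01 t 9.4 F [ 0.2 -0.6 -1.1] op 0.0433
[[-1.     0.017 -0.004]
 [ 0.017  1.    -0.001]
 [ 0.004 -0.001 -1.   ]]
```

View pics/w8.png

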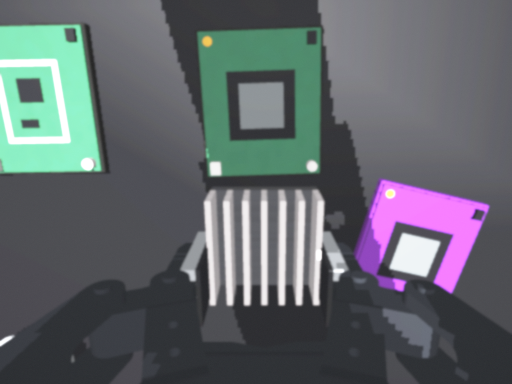

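The green processor board is centred at (261,105), unobstructed. The purple look-alike is at (420,240).

```bash
cat > m3.py <<'E'
from h import *
o,p=pickle.load(open('pics/w8.pkl','rb'));hsv=cv2.cvtColor(p['frame'],cv2.COLOR_BGR2HSV)
H,S,V=[hsv[...,i].astype(int) for i in range(3)]
print(hsv[105,261],hsv[105,235],hsv[60,230])
g=(S>90)&(H>50)&(H<95)&(V>50);g=cv2.morphologyEx(g.astype(np.uint8),cv2.MORPH_CLOSE,np.ones((5,5)))
c=comp(g,(215,100));cv2.imwrite('pics/g.png',c*255)
print("board",fit(p,o,c,.1,.084,.01,.0101,(634,250,0),True))
d=(S<90)&(V<60);d[:65]=0;d[145:]=0;d[:,:220]=0;d[:,305:]=0
print("dark",fit(p,o,comp(d,(235,105)),.046,.046,.01,.0101,(634,250,0),True))
gr=(V>75)&(S<60);gr[:70]=0;gr[140:]=0;gr[:,:225]=0;gr[:,300:]=0
print("grey",fit(p,o,comp(gr,(261,105)),.03,.03,.01,.0101,(634,250,0),True))
from m2 import hs
hs('w8',(688,250,-1),.0721+.0381)
E
python3 m3.py
```

```text
[ 98  13 152] [120  22  57] [ 74 110 141]
board (array([635.46, 249.89,   0.86,   0.96]), 1.0)
dark (array([639.07, 249.68,   5.1 ,   0.87]), 3.13)
grey (array([635.49, 249.81,   0.74,   1.07]), 0.29)
196 331 189 306
w6 (array([461.57,  66.3 ,  -0.77,   1.04]), 3.96) [ 0.4694  0.066  -0.0381]
w6 (array([460.49,  66.27,  -0.67,   1.08]), 3.08) [ 0.4694  0.066  -0.0381]
196 331 190 305
w7 (array([456.98,  66.21,  -0.87,   1.03]), 4.2) [0.4645 0.0659 0.0485]
w7 (array([455.9 ,  66.2 ,  -0.91,   1.06]), 3.3) [0.4645 0.0659 0.0485]
196 331 190 305
w8 (array([688.49, 251.05,  -0.7 ,   1.03]), 4.36) [0.6955 0.2507 0.0721]
w8 (array([ 6.8745e+02,  2.5107e+02, -6.4000e-01,  1.0600e+00]), 3.49) [0.6955 0.2507 0.0721][ WARN:0@0.580] global loadsave.cpp:1063 imwrite_ Unsupported depth image for selected encoder is fallbacked to CV_8U.
```

```bash
python3 - <<'E'
from h import *
for tag in('w6','w7','w8'):
    o,p=pickle.load(open(f'pics/{tag}.pkl','rb'))
    zb=o['tool_pos'][2]+.0381
    V=p['frame'].max(2).astype(float)
    pr=V[:,262:267].mean(1)
    if tag=='w8':print(pr[180:205].astype(int),pr[295:312].astype(int))
    r=295+np.interp(-120,-pr[295:315],np.arange(20))
    for h in(.02,):
        X=toplane(p,[[264,r]],zb+h,o)[0]*1000
        print(tag,r.round(2),(X-[22,0]).round(2),'tool-centre',(o['tool_pos'][0]*1000-X[0]+22).round(2))
    # lateral: outermost fin outer edges at row 210
    q=V[205:225].mean(0);l=195+np.interp(120,q[195:212],np.arange(17));rr=315+np.interp(-120,-q[315:332],np.arange(17))
    print(l.round(2),rr.round(2),toplane(p,[[l,215],[rr,215]],zb+.02,o)[:,1].round(4),o['tool_pos'][1].round(4))
E
```

```text
w6 306.06 [461.86  66.05] tool-centre 7.49
195.0 324.56 [0.0411 0.0892] 0.066
w7 305.51 [456.95  65.92] tool-centre 7.51
203.11 323.85 [0.044  0.0888] 0.0659
[ 56  55  55  55  56  59  65  75  90 122 157 178 183 182 183 185 187 187
 187 190 202 221 233 236 236] [233 233 232 233 233 233 232 232 227 201 137  76  53  50  50  50  50]
w8 305.28 [688.37 250.77] tool-centre 7.08
203.24 323.84 [0.2288 0.2737] 0.2507
```

Call:
carry_out(
  series=[
    [-0.7, -0.02, 0, 0, 0, 0.1, 0.35],
    [-0.7, -0.02, -0.4, 0, 0, 0.1, 0.35],
    [-0.7, 0, -0.8, 0, 0, 0.11, 0.35],
    [0, 0, -0.9, 0, 0, 0, 0.35],
    [0, 0, -0.8, 0, 0, 0, 0.35],
    [0, 0, 0, 0, 0, 0, 0.35],
    [0, 0, 0, 0, 0, 0, 0.35],
  ],
)

```text
t: 10.15
tool_pos: [0.6433, 0.2492, 0.0022]
tool_rot: [0.02, -3.14, 0.001]
contact_force: [1.0, -0.3, 0.6]
opening: 0.0432
```

```bash
python3 -c "
from h import *
o,p=shot('w9');print(yaw(o)[1].round(4))
"
```

```text
tcp [0.6433 0.2492 0.0022] yaw 90.73 t 10.15 F [ 1.  -0.3  0.6] op 0.0432
[[-9.999e-01 -1.270e-02 -1.800e-03]
 [-1.270e-02  9.999e-01 -5.000e-04]
 [ 1.800e-03 -5.000e-04 -1.000e+00]]
```

View pics/w9.png

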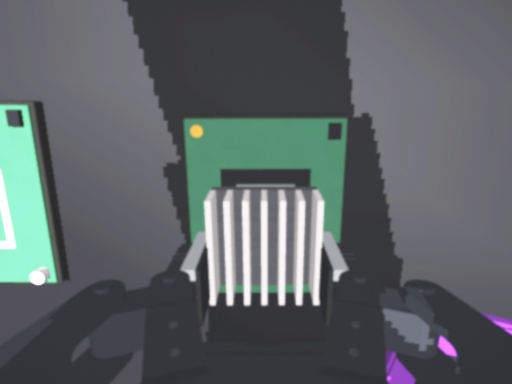

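Call:
carry_out(
  series=[
    [-0.02, 0.02, -0.5, 0, 0, 0, 0.35],
    [0, 0, -0.4, 0, 0, 0, 0.35],
    [0, 0, -0.2, 0, 0, 0, 0.35],
    [0, 0, 0, 0, 0, 0, 0.35],
    [0, 0, 0, 0, 0, 0, 0.35],
  ],
)

```text
t: 10.7
tool_pos: [0.6438, 0.2504, -0.025]
tool_rot: [0.021, -3.141, 0.0]
contact_force: [0.4, -0.7, -0.7]
opening: 0.0434
```

```bash
python3 -c "
from h import *
o,p=shot('w10')
"
```

```text
tcp [ 0.6438  0.2504 -0.025 ] yaw 90.75 t 10.7 F [ 0.4 -0.7 -0.7] op 0.0434
```

View pics/w10.png

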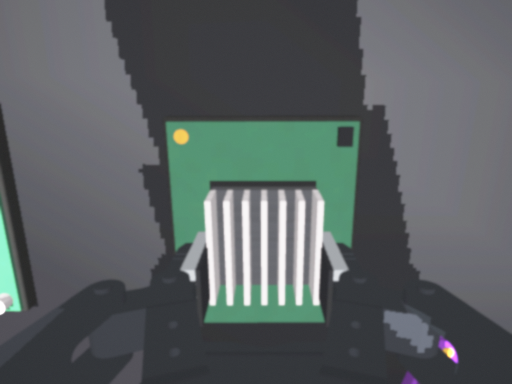

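Call:
carry_out(
  series=[
    [-0.04, -0.025, -0.06, 0, 0, 0, 0.35],
    [0, 0, -0.06, 0, 0, 0, 0.35],
    [0, 0, 0, 0, 0, 0, 0.35],
    [0, 0, 0, 0, 0, 0, 0.35],
  ],
)

```text
t: 11.15
tool_pos: [0.6429, 0.2498, -0.0276]
tool_rot: [-0.021, 3.141, 0.0]
contact_force: [0.0, 0.3, -0.9]
opening: 0.0432
```

Call:
carry_out(
  series=[
    [0, 0, -0.03, 0, 0, 0, 0.35],
    [0, 0, 0, 0, 0, 0, 0.35],
  ],
)

```text
t: 11.35
tool_pos: [0.643, 0.2498, -0.0277]
tool_rot: [-0.021, 3.141, -0.0]
contact_force: [-2.7, -1.4, 3.9]
opening: 0.0432
```

Contact at about 4 N. I release and lift.

Call:
carry_out(
  series=[
    [0, 0, 0, 0, 0, 0, 0.55],
    [0, 0, 0, 0, 0, 0, 0.6],
    [0, 0, 0, 0, 0, 0, 0.65],
    [0, 0, 0.3, 0, 0, 0, 0.7],
    [0, 0, 1, 0, 0, 0, 0.8],
    [0, 0, 1, 0, 0, 0, 1],
    [0.8, 0, 1, 0, 0, 0, 1],
    [0.8, 0, 0.5, 0, 0, 0, 1],
    [0.8, 0, 0, 0, 0, 0, 1],
    [0, 0, 0, 0, 0, 0, 1],
  ],
)

```text
t: 12.35
tool_pos: [0.7054, 0.2496, 0.0683]
tool_rot: [-0.019, 3.138, 0.001]
contact_force: [-0.8, -0.4, 0.1]
opening: 0.0856
```

```bash
python3 -c "
from h import *
o,p=shot('w11');print(yaw(o)[1].round(3))
"
```

```text
tcp [0.7054 0.2496 0.0683] yaw 90.7 t 12.35 F [-0.8 -0.4  0.1] op 0.0856
[[-1.    -0.012  0.003]
 [-0.012  1.     0.001]
 [-0.003  0.001 -1.   ]]
```

View pics/w11.png

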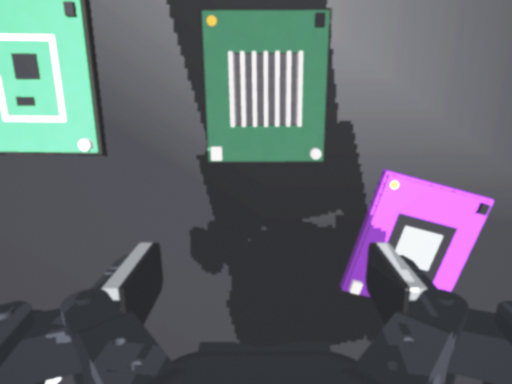

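```bash
python3 - <<'E'
from h import *
o,p=pickle.load(open('pics/w11.pkl','rb'));f=p['frame'];hsv=cv2.cvtColor(f,cv2.COLOR_BGR2HSV)
H,S,V=[hsv[...,i].astype(int) for i in range(3)]
g=(S>90)&(H>50)&(H<95)&(V>40);g=cv2.morphologyEx(g.astype(np.uint8),cv2.MORPH_CLOSE,np.ones((5,5)))
print("board",fit(p,o,comp(g,(215,100)),.1,.084,.01,.0101,(634,250,0),True))
w=(V>110)&(S<60);w[:40]=0;w[140:]=0;w=cv2.morphologyEx(w.astype(np.uint8),cv2.MORPH_CLOSE,np.ones((3,9)))
print("hs",fit(p,o,comp(w,(265,90)),.044,.044,.015,.03,(634,250,0),True))
cv2.imwrite('pics/w11c.png',cv2.resize(f[0:170,190:345],(547,600),interpolation=cv2.INTER_CUBIC))
E
```

```text
board (array([635.41, 249.95,   0.94,   0.96]), 1.05)
hs (array([635.76, 249.83,   1.01,   1.03]), 0.32)
```

View pics/w11c.png

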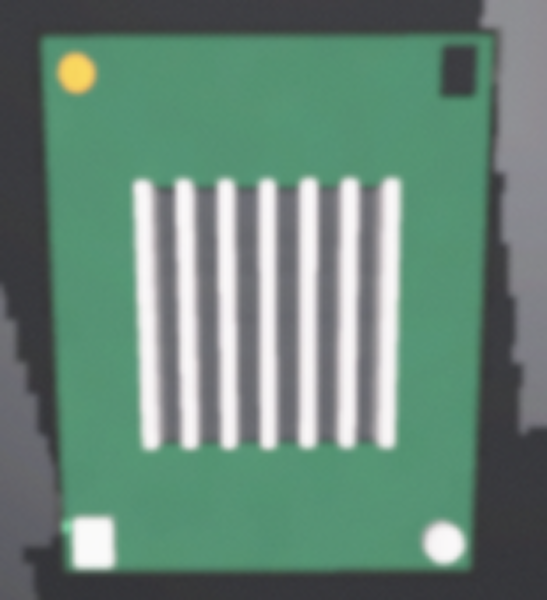

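Heatsink fit (635.8, 249.8, 1.0°) against the board (635.4, 249.9, 0.9°): well seated. Next is the long cover.

Call:
carry_out(
  series=[
    [-0.88, -0.115, -0.1, 0, 0, 0.43, 1],
    [-0.88, -0.115, -0.1, 0, 0, 0.43, 1],
    [-0.88, -0.115, -0.1, 0, 0, 0.43, 1],
    [-0.88, -0.115, -0.1, 0, 0, 0.43, 1],
    [-0.88, -0.115, -0.1, 0, 0, 0.43, 1],
    [-0.88, -0.115, -0.1, 0, 0, 0.43, 1],
    [-0.88, -0.115, -0.1, 0, 0, 0.43, 1],
    [-0.88, -0.115, -0.1, 0, 0, 0.43, 1],
    [-0.88, -0.115, -0.1, 0, 0, 0.43, 1],
    [-0.88, -0.115, -0.1, 0, 0, 0.43, 1],
    [0, 0, 0, 0, 0, 0, 1],
    [0, 0, 0, 0, 0, 0, 1],
  ],
)

```text
t: 13.6
tool_pos: [0.4821, 0.221, 0.0412]
tool_rot: [0.69, -3.065, 0.0]
contact_force: [0.9, 0.1, -0.7]
opening: 0.0854
```

```bash
python3 -c "
from h import *
o,p=shot('w12');print(yaw(o)[1].round(3))
hsv=cv2.cvtColor(p['frame'],cv2.COLOR_BGR2HSV);w=(hsv[...,2]>110)&(hsv[...,1]<60);w[:,:170]=0;w[:,355:]=0
m=comp(w,(245,210));ys,xs=np.nonzero(m);print(xs.min(),xs.max(),ys.min(),ys.max())
print(fit(p,o,m,.07,.03,0,.014,(485,221,25),True))
"
```

```text
tcp [0.4821 0.221  0.0412] yaw 115.38 t 13.6 F [ 0.9  0.1 -0.7] op 0.0854
[[-0.903 -0.429 -0.   ]
 [-0.429  0.903 -0.   ]
 [ 0.     0.    -1.   ]]
236 286 150 259
(array([485.37, 220.46,  25.06,   1.02]), 0.73)
```

View pics/w12.png

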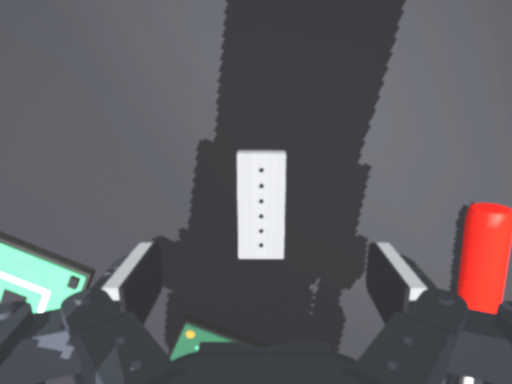

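Call:
carry_out(
  series=[
    [0.13, -0.02, -0.8, 0, 0, -0.05, 1],
    [0, 0, -0.9, 0, 0, 0, 0.9],
    [0, 0, -0.8, 0, 0, 0, 0.8],
    [0, 0, -0.37, 0, 0, 0, 0.7],
    [0, 0, 0, 0, 0, 0, 0.6],
    [0, 0, 0, 0, 0, 0, 0.5],
    [0, 0, 0, 0, 0, 0, 0.45],
    [0, 0, 0, 0, 0, 0, 0.45],
  ],
)

```text
t: 14.45
tool_pos: [0.4872, 0.2209, -0.0289]
tool_rot: [-0.682, 3.064, 0.0]
contact_force: [-0.4, -0.6, 0.4]
opening: 0.0382
```

```bash
python3 -c "
from h import *
o,p=shot('w13')
"
```

```text
tcp [ 0.4872  0.2209 -0.0289] yaw 115.11 t 14.45 F [-0.4 -0.6  0.4] op 0.0382
```

View pics/w13.png

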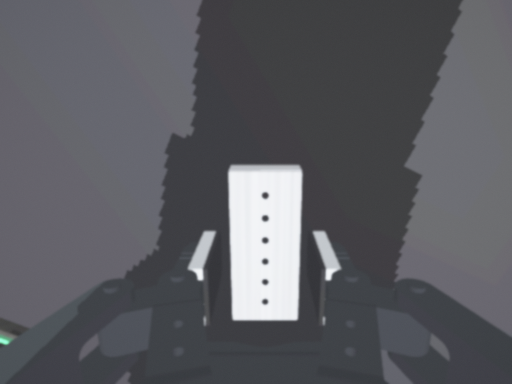

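Call:
carry_out(
  series=[
    [-0.05, 0, -0.08, 0, 0, 0, 0.45],
    [0, 0, 0, 0, 0, 0, 0.4],
    [0, 0, 0, 0, 0, 0, 0.3],
    [0, 0, 0, 0, 0, 0, 0.25],
    [0, 0, 0, 0, 0, 0, 0.25],
  ],
)

```text
t: 15.0
tool_pos: [0.485, 0.2206, -0.0321]
tool_rot: [-0.683, 3.066, 0.0]
contact_force: [1.0, 0.4, 1.2]
opening: 0.0291
```

Call:
carry_out(
  series=[
    [0, 0, 0.4, 0, 0, 0, 0.25],
    [0, 0, 0.9, 0, 0, 0, 0.25],
    [0.3, -0.3, 1, 0, 0, -0.1, 0.25],
    [0.7, -0.9, 0.8, 0, 0, -0.4, 0.25],
    [0.75, -1, 0.4, 0, 0, -0.4, 0.25],
    [0.75, -1, 0.3, 0, 0, -0.4, 0.25],
    [0.75, -1, 0.2, 0, 0, -0.4, 0.25],
    [0.75, -1, 0.1, 0, 0, -0.4, 0.25],
    [0.75, -1, 0, 0, 0, -0.4, 0.25],
    [0.75, -1, 0, 0, 0, -0.4, 0.25],
    [0.75, -1, 0, 0, 0, -0.4, 0.25],
  ],
)

```text
t: 16.1
tool_pos: [0.6418, 0.0144, 0.0709]
tool_rot: [-0.167, 3.137, 0.0]
contact_force: [-0.3, -0.3, 0.0]
opening: 0.0288
```

Call:
carry_out(
  series=[
    [0.75, -1, 0, 0, 0, -0.4, 0.25],
    [0.75, -1, 0, 0, 0, -0.4, 0.25],
    [0.75, -1, 0, 0, 0, -0.4, 0.25],
    [0.75, -1, 0, 0, 0, -0.4, 0.25],
    [0.45, -0.3, 0, 0, 0, -0.4, 0.25],
    [0, 0, 0, 0, 0, 0, 0.25],
    [0, 0, 0, 0, 0, 0, 0.25],
  ],
)

```text
t: 16.8
tool_pos: [0.7269, -0.0917, 0.0702]
tool_rot: [-0.143, -3.137, -0.001]
contact_force: [0.3, 0.5, 0.3]
opening: 0.0291
```

```bash
python3 -c "
from h import *
o,p=shot('w14');print(yaw(o)[1].round(3))
"
```

```text
tcp [ 0.7269 -0.0917  0.0702] yaw 84.78 t 16.8 F [0.3 0.5 0.3] op 0.0291
[[-0.996  0.091 -0.001]
 [ 0.091  0.996  0.   ]
 [ 0.001  0.    -1.   ]]
```

View pics/w14.png

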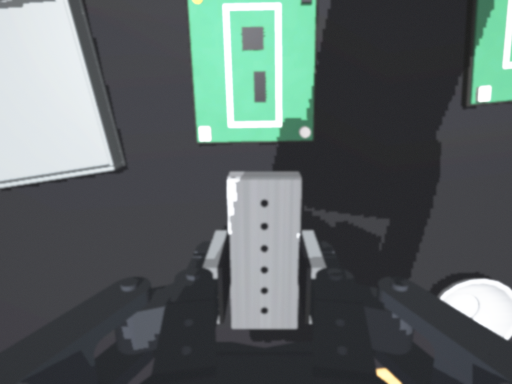

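```bash
cat > m4.py <<'E'
from h import *
import sys
def outl(tag,uv,L,W,x0,thr=170):
    o,p=pickle.load(open(f'pics/{tag}.pkl','rb'));hsv=cv2.cvtColor(p['frame'],cv2.COLOR_BGR2HSV)
    m=comp((hsv[...,2]>thr)&(hsv[...,1]<70),uv);ys,xs=np.nonzero(m);print('px',xs.min(),xs.max(),ys.min(),ys.max())
    r=fit(p,o,m,L+.006,W+.006,.01,.0101,x0,True);print('outline',r)
    # inner hole
    f=m.astype(np.uint8);cs,hi=cv2.findContours(f,cv2.RETR_CCOMP,cv2.CHAIN_APPROX_NONE)
    k=[c for c,h in zip(cs,hi[0]) if h[3]>=0];k=max(k,key=cv2.contourArea);b=np.zeros_like(f);cv2.fillPoly(b,[k],1);b=cv2.erode(b,np.ones((3,3)))
    print('inner',fit(p,o,b,L,W,.01,.0101,x0,True));return r
def held(tag,cols,rows,uv,L,W,zb,x0,thr=110,h=.014):
    o,p=pickle.load(open(f'pics/{tag}.pkl','rb'));hsv=cv2.cvtColor(p['frame'],cv2.COLOR_BGR2HSV)
    w=(hsv[...,2]>thr)&(hsv[...,1]<70);w[:,:cols[0]]=0;w[:,cols[1]:]=0;w[:rows[0]]=0;w[rows[1]:]=0
    m=comp(w,uv);ys,xs=np.nonzero(m);print('px',xs.min(),xs.max(),ys.min(),ys.max())
    z=zb+o['tool_pos'][2]
    for sz in(True,False):
        r=fit(p,o,m,L,W,z+.004,z+h,x0,sz);print('held',r)
    R=yaw(o)[1];d=np.array([r[0][0],r[0][1]])-o['tool_pos'][:2]*1000
    print('offset in tool x,y',(R[:2,:2].T@d).round(2),'yaw off',r[0][2]+90-yaw(o)[0]);return r
E
python3 - <<'E'
from m4 import *
outl('w14',(230,60),.07,.03,(642,-91,-4))
held('w14',(228,302),(160,340),(264,215),.07,.03,.0321,(725,-91,-5))
E
```

```text
px 222 282 2 128
outline (array([642.9 , -90.96,  -4.07,   1.04]), 0.81)
inner (array([642.51, -90.98,  -4.34,   0.96]), 0.61)
px 228 301 171 329
held (array([726.73, -91.26,  -5.45,   1.01]), 0.55)
held (array([726.63, -91.26,  -5.43]), 0.71)
offset in tool x,y [0.34 0.41] yaw off -0.21171315459289985
```

Call:
carry_out(
  series=[
    [-0.8, 0, 0, 0, 0, 0.1, 0.25],
    [-0.8, 0, -0.3, 0, 0, 0.1, 0.25],
    [-0.8, 0, -0.7, 0, 0, 0, 0.25],
    [-0.8, 0, -0.7, 0, 0, 0, 0.25],
    [-0.16, 0, -0.7, 0, 0, 0, 0.25],
    [0, 0, -0.5, 0, 0, 0, 0.25],
    [0, 0, 0, 0, 0, 0, 0.25],
    [0, 0, 0, 0, 0, 0, 0.25],
  ],
)

```text
t: 17.65
tool_pos: [0.6439, -0.0916, -0.0017]
tool_rot: [0.111, 3.139, -0.0]
contact_force: [-0.1, -0.3, 0.5]
opening: 0.0287
```

```bash
python3 -c "
from h import *
o,p=shot('w15');print(yaw(o)[1].round(3))
"
```

```text
tcp [ 0.6439 -0.0916 -0.0017] yaw 85.93 t 17.65 F [-0.1 -0.3  0.5] op 0.0287
[[-0.997  0.071  0.001]
 [ 0.071  0.997 -0.   ]
 [-0.001 -0.    -1.   ]]
```

View pics/w15.png

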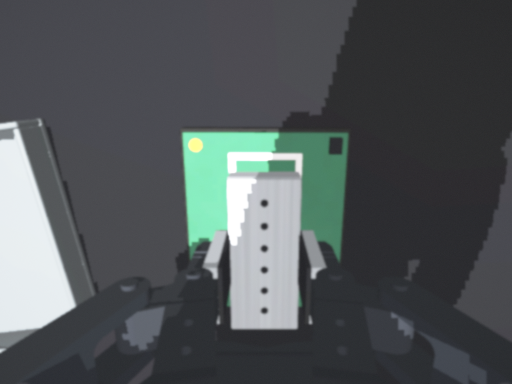

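Call:
carry_out(
  series=[
    [-0.04, 0.01, -0.3, 0, 0, 0, 0.25],
    [0, 0, -0.3, 0, 0, 0, 0.25],
    [0, 0, -0.1, 0, 0, 0, 0.25],
    [0, 0, 0, 0, 0, 0, 0.25],
    [0, 0, 0, 0, 0, 0, 0.25],
  ],
)

```text
t: 18.2
tool_pos: [0.6423, -0.0917, -0.0199]
tool_rot: [-0.113, -3.139, -0.0]
contact_force: [0.1, 0.5, -0.1]
opening: 0.0286
```

Call:
carry_out(
  series=[
    [0.025, 0.01, -0.06, 0, 0, 0, 0.25],
    [0, 0, -0.03, 0, 0, 0, 0.25],
    [0, 0, 0, 0, 0, 0, 0.25],
    [0, 0, 0, 0, 0, 0, 0.25],
  ],
)

```text
t: 18.6
tool_pos: [0.643, -0.0915, -0.0219]
tool_rot: [0.113, 3.139, -0.0]
contact_force: [-0.3, -0.2, -0.1]
opening: 0.0288
```

Call:
carry_out(
  series=[
    [0, 0, -0.03, 0, 0, 0, 0.25],
    [0, 0, 0, 0, 0, 0, 0.25],
  ],
)

```text
t: 18.8
tool_pos: [0.6431, -0.0915, -0.0221]
tool_rot: [-0.113, -3.14, 0.0]
contact_force: [-1.7, -0.2, 4.4]
opening: 0.0289
```

Call:
carry_out(
  series=[
    [0, 0, 0, 0, 0, 0, 0.4],
    [0, 0, 0, 0, 0, 0, 0.45],
    [0, 0, 0, 0, 0, 0, 0.5],
    [0, 0, 0.3, 0, 0, 0, 0.55],
    [0, 0, 0.8, 0, 0, 0, 0.8],
    [0, 0, 1, 0, 0, 0, 1],
    [0.8, 0, 1, 0, 0, 0, 1],
    [0.8, 0, 0.6, 0, 0, 0, 1],
    [0.8, 0, 0, 0, 0, 0, 1],
    [0, 0, 0, 0, 0, 0, 1],
  ],
)

```text
t: 19.8
tool_pos: [0.7054, -0.0917, 0.0717]
tool_rot: [0.112, 3.136, -0.001]
contact_force: [0.6, -1.5, -1.1]
opening: 0.0857
```

```bash
cat >> m4.py <<'E'
def lay(tag,uv,L,W,x0,z0=.01,h=.014,thr=170):
    o,p=pickle.load(open(f'pics/{tag}.pkl','rb'));hsv=cv2.cvtColor(p['frame'],cv2.COLOR_BGR2HSV)
    g=(hsv[...,1]>90)&(hsv[...,0]>50)&(hsv[...,0]<95)&(hsv[...,2]>40)
    print(hsv[uv[1],uv[0]])
E
python3 -c "
from h import *
o,p=shot('w16');print(yaw(o)[1].round(3))
f=p['frame'];cv2.imwrite('pics/w16c.png',cv2.resize(f[0:170,180:345],(582,600),interpolation=cv2.INTER_CUBIC))
"
```

```text
tcp [ 0.7054 -0.0917  0.0717] yaw 85.91 t 19.8 F [ 0.6 -1.5 -1.1] op 0.0857
[[-0.997  0.071  0.004]
 [ 0.071  0.997 -0.001]
 [-0.004 -0.001 -1.   ]]
```

View pics/w16.png

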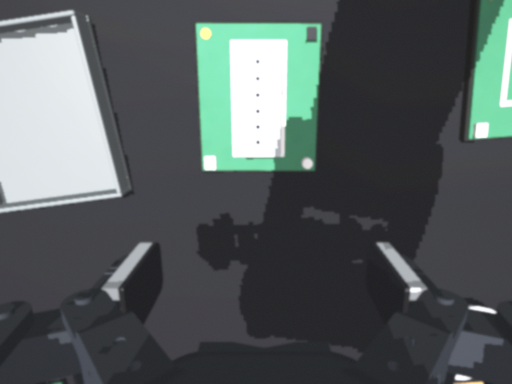

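View pics/w16c.png

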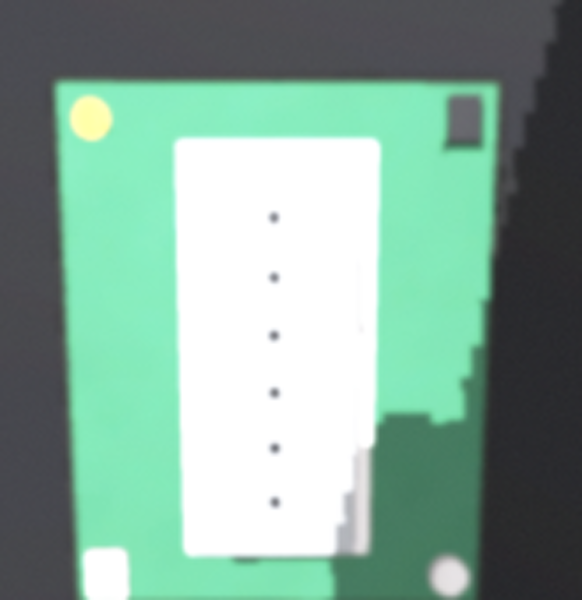

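```bash
cat >> m4.py <<'E'
def check(tag,box,L,W,x0,n,ztop=.024,thr=150):
    "box=(c0,c1,r0,r1) around outline; dots on top vs union outline on board"
    o,p=pickle.load(open(f'pics/{tag}.pkl','rb'));f=p['frame'];hsv=cv2.cvtColor(f,cv2.COLOR_BGR2HSV)
    c0,c1,r0,r1=box
    w=np.zeros(f.shape[:2],np.uint8);w[r0:r1,c0:c1]=((hsv[...,2]>thr)&(hsv[...,1]<70))[r0:r1,c0:c1]
    m=comp(w,((c0+c1)//2+8,(r0+r1)//2));ys,xs=np.nonzero(m);print('px',xs.min(),xs.max(),ys.min(),ys.max())
    print('union',fit(p,o,m,L+.006,W+.006,.01,.0101,x0,True))
    g=cv2.cvtColor(f,cv2.COLOR_BGR2GRAY).astype(float)
    bh=cv2.morphologyEx(g.astype(np.uint8),cv2.MORPH_BLACKHAT,np.ones((7,7)))
    fill=cv2.erode(cv2.morphologyEx(m.astype(np.uint8),cv2.MORPH_CLOSE,np.ones((9,9))),np.ones((9,9)))
    k=((bh>30)&(fill>0)).astype(np.uint8)
    nn,l,s,c=cv2.connectedComponentsWithStats(k)
    pts=[]
    for i in range(1,nn):
        ww=bh*(l==i);yy,xx=np.nonzero(l==i);q=bh[yy,xx].astype(float);pts.append((s[i,4],(xx*q).sum()/q.sum(),(yy*q).sum()/q.sum()))
    pts=np.array(pts);print(pts.round(1).tolist())
    if len(pts)==n:
        X=toplane(p,pts[:,1:],ztop,o)*1000;print('dots centre',X.mean(0).round(2),'yaw',np.degrees(np.arctan(np.polyfit(X[:,0],X[:,1],1)[0])).round(2), np.linalg.norm(X[0]-X[-1]).round(1))
E
python3 - <<'E'
from m4 import *
check('w16',(225,295,30,165),.07,.03,(642,-91,-4),6)
E
```

```text
px 229 287 39 157
union (array([642.86, -90.98,  -4.34,   1.04]), 0.91)
[[8.0, 257.2, 61.1], [8.0, 257.2, 78.1], [9.0, 257.2, 94.7], [9.0, 257.4, 110.9], [12.0, 257.5, 126.5], [8.0, 257.5, 141.9], [36.0, 278.2, 147.6]]
```

```bash
python3 - <<'E'
from h import *
def d(tag,pts,z):
    o,p=pickle.load(open(f'pics/{tag}.pkl','rb'));X=toplane(p,pts,z,o)*1000
    print(X.mean(0).round(2),np.degrees(np.arctan(np.polyfit(X[:,0],X[:,1],1)[0])).round(2),np.linalg.norm(X[0]-X[-1]).round(1))
d('w16',[[257.2, 61.1], [257.2, 78.1], [257.2, 94.7], [257.4, 110.9], [257.5, 126.5], [257.5, 141.9]],.024)
E
```

```text
[643.67 -91.29] -4.08 50.0
```

```bash
python3 - <<'E'
from h import *
o,p=pickle.load(open('pics/w12.pkl','rb'));g=cv2.cvtColor(p['frame'],cv2.COLOR_BGR2GRAY)
bh=cv2.morphologyEx(g,cv2.MORPH_BLACKHAT,np.ones((7,7)));k=np.zeros_like(g);k[155:255,245:280]=bh[155:255,245:280]>30
n,l,s,c=cv2.connectedComponentsWithStats(k);print(n)
pts=[]
for i in range(1,n):
    yy,xx=np.nonzero(l==i);q=bh[yy,xx].astype(float);pts.append(((xx*q).sum()/q.sum(),(yy*q).sum()/q.sum()))
X=toplane(p,np.array(pts),.014,o)*1000;print(X.mean(0).round(2))
o,p=pickle.load(open('pics/w16.pkl','rb'));a=p['frame'][25:170,215:305].astype(float)
print(p['frame'][30:62,262].max(1),p['frame'][135:165,262].max(1),p['frame'][95,222:295].max(1))
b=np.clip((a-170)*3,0,255).astype(np.uint8);cv2.imwrite('pics/w16e.png',cv2.resize(b,(372,600),interpolation=cv2.INTER_CUBIC))
E
```

```text
7
[485.22 220.38]
[237 237 237 237 237 237 237 238 243 253 255 255 255 255 255 255 255 255
 255 255 255 255 255 255 255 255 255 255 255 255 255 255] [255 255 255 255 255 255 255 255 255 255 255 255 255 255 255 255 255 255
 255 255 255 253 219 189 216 226 228 228 228 228] [236 237 237 237 237 237 237 239 249 255 255 255 255 255 255 255 255 255
 255 255 255 255 255 255 255 255 255 255 255 255 255 255 255 252 204 146
 165 234 255 255 255 255 255 255 255 255 255 255 255 255 255 255 255 255
 255 255 255 255 255 255 255 255 255 255 252 239 235 235 234 234 234 234
 234]
```

View pics/w16e.png

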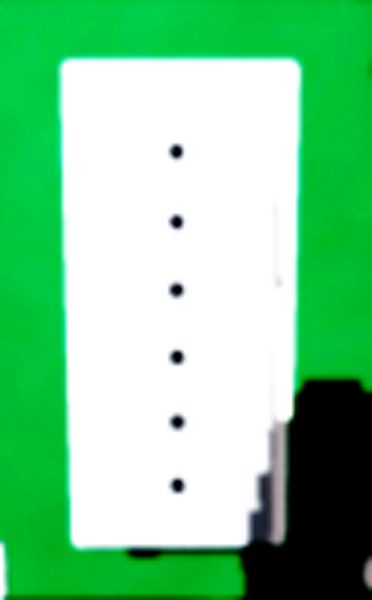

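The cover sits within about 1 mm of its outline; I'll re-check that later. Next is the sound short cover: the steel one without tabs, at top px (334,223).

Call:
carry_out(
  series=[
    [-0.915, -0.537, 0, 0, 0, 0.255, 1],
    [-0.915, -0.537, 0, 0, 0, 0.255, 1],
    [-0.915, -0.537, 0, 0, 0, 0.255, 1],
    [-0.915, -0.537, 0, 0, 0, 0.255, 1],
    [-0.915, -0.537, 0, 0, 0, 0.255, 1],
    [-0.915, -0.537, -0.1, 0, 0, 0.255, 1],
    [-0.915, -0.537, -0.2, 0, 0, 0.255, 1],
    [-0.915, -0.537, -0.2, 0, 0, 0.255, 1],
    [-0.915, -0.537, -0.2, 0, 0, 0.255, 1],
    [-0.915, -0.537, -0.2, 0, 0, 0.255, 1],
    [-0.915, -0.537, -0.3, 0, 0, 0.255, 1],
    [0, 0, 0, 0, 0, 0, 1],
  ],
)

```text
t: 21.05
tool_pos: [0.4471, -0.2386, 0.0374]
tool_rot: [0.323, -3.121, -0.005]
contact_force: [-0.1, 1.0, -0.4]
opening: 0.0853
```

Call:
carry_out(
  series=[
    [0, 0, 0, 0, 0, 0, 1],
  ],
)

```text
t: 21.15
tool_pos: [0.4502, -0.2386, 0.0391]
tool_rot: [0.325, -3.124, -0.002]
contact_force: [1.2, 0.3, 0.6]
opening: 0.0855
```

```bash
python3 -c "
from h import *
o,p=shot('w17');print(yaw(o)[1].round(3))
hsv=cv2.cvtColor(p['frame'],cv2.COLOR_BGR2HSV);w=(hsv[...,2]>110)&(hsv[...,1]<60);w[:,:170]=0;w[:,355:]=0
m=comp(w,(255,210));ys,xs=np.nonzero(m);print(xs.min(),xs.max(),ys.min(),ys.max())
print(fit(p,o,m,.048,.036,0,.014,(454,-240,12),True))
"
```

```text
tcp [ 0.4502 -0.2386  0.0391] yaw 101.87 t 21.15 F [1.2 0.3 0.6] op 0.0855
[[-0.979 -0.206 -0.001]
 [-0.206  0.979  0.001]
 [ 0.001  0.001 -1.   ]]
230 292 168 246
(array([ 453.73, -239.47,   12.27,    1.04]), 0.85)
```

View pics/w17.png

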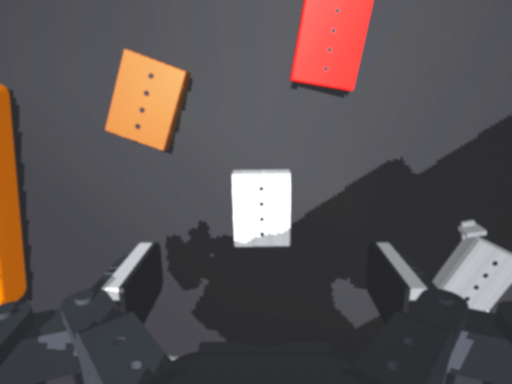

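The crop is clear: plain steel with four dots at (262,208) and no tabs is the sound cover. Brown (147,100) and red (333,40) are look-alikes, and the bent cover with its tabs is at (480,270).

Call:
carry_out(
  series=[
    [0.14, -0.035, -0.8, 0, 0, 0.07, 1],
    [0, 0, -0.9, 0, 0, 0, 0.9],
    [0, 0, -0.8, 0, 0, 0, 0.8],
    [0, 0, -0.36, 0, 0, 0, 0.7],
    [0, 0, 0, 0, 0, 0, 0.6],
    [0, 0, 0, 0, 0, 0, 0.52],
    [0, 0, 0, 0, 0, 0, 0.52],
    [0, 0, 0, 0, 0, 0, 0.52],
  ],
)

```text
t: 22.0
tool_pos: [0.4558, -0.2406, -0.0304]
tool_rot: [-0.338, 3.122, -0.002]
contact_force: [0.0, -1.0, 0.7]
opening: 0.0448
```

```bash
python3 -c "
from h import *
o,p=shot('w18')
"
```

```text
tcp [ 0.4558 -0.2406 -0.0304] yaw 102.36 t 22.0 F [ 0.  -1.   0.7] op 0.0448
```

View pics/w18.png

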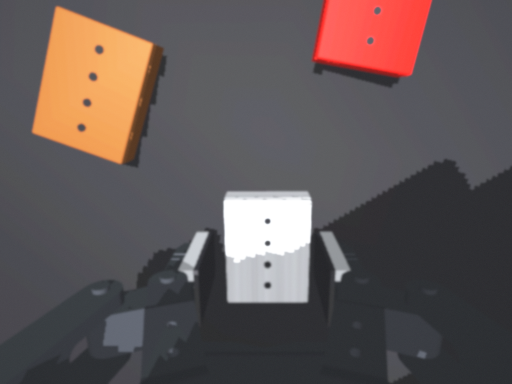

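Call:
carry_out(
  series=[
    [-0.07, 0.04, -0.09, 0, 0, 0, 0.5],
    [0, 0, 0, 0, 0, 0, 0.45],
    [0, 0, 0, 0, 0, 0, 0.35],
    [0, 0, 0, 0, 0, 0, 0.3],
    [0, 0, 0, 0, 0, 0, 0.3],
  ],
)

```text
t: 22.55
tool_pos: [0.4532, -0.2391, -0.0339]
tool_rot: [-0.338, 3.123, -0.0]
contact_force: [-0.3, -0.5, 1.5]
opening: 0.0347
```

Call:
carry_out(
  series=[
    [0, 0, 0.4, 0, 0, 0, 0.3],
    [0, 0, 0.9, 0, 0, 0, 0.3],
    [0.2, 0.3, 1, 0, 0, -0.1, 0.3],
    [0.7, 0.9, 0.8, 0, 0, -0.2, 0.3],
    [0.75, 1, 0.5, 0, 0, -0.2, 0.3],
    [0.75, 1, 0.3, 0, 0, -0.2, 0.3],
    [0.75, 1, 0.2, 0, 0, -0.2, 0.3],
    [0.75, 1, 0.1, 0, 0, -0.2, 0.3],
    [0.75, 1, 0, 0, 0, -0.2, 0.3],
    [0.75, 1, 0, 0, 0, -0.2, 0.3],
    [0.75, 1, 0, 0, 0, -0.2, 0.3],
    [0.75, 1, 0, 0, 0, -0.2, 0.3],
  ],
)

```text
t: 23.75
tool_pos: [0.6263, -0.0078, 0.0717]
tool_rot: [-0.039, 3.141, -0.0]
contact_force: [-0.3, 0.2, 0.2]
opening: 0.035
```

Call:
carry_out(
  series=[
    [0.75, 1, 0, 0, 0, -0.2, 0.3],
    [0.75, 1, 0, 0, 0, -0.2, 0.3],
    [0.75, 1, 0, 0, 0, 0, 0.3],
    [0.75, 1, 0, 0, 0, 0, 0.3],
    [0.2, 0.1, 0, 0, 0, 0, 0.3],
    [0, 0, 0, 0, 0, 0, 0.3],
    [0, 0, 0, 0, 0, 0, 0.3],
  ],
)

```text
t: 24.45
tool_pos: [0.7051, 0.0927, 0.071]
tool_rot: [-0.023, -3.141, 0.001]
contact_force: [-0.3, -0.5, -1.0]
opening: 0.035
```

```bash
python3 -c "
from h import *
o,p=shot('w19');print(yaw(o)[1].round(3))
"
```

```text
tcp [0.7051 0.0927 0.071 ] yaw 89.15 t 24.45 F [-0.3 -0.5 -1. ] op 0.035
[[-1.     0.015 -0.001]
 [ 0.015  1.    -0.   ]
 [ 0.001 -0.    -1.   ]]
```

View pics/w19.png

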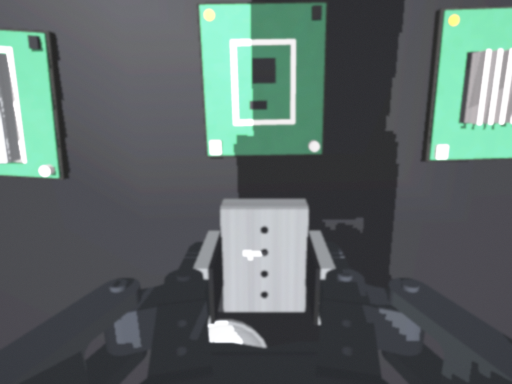

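```bash
python3 - <<'E'
from m4 import *
o,p=pickle.load(open('pics/w19.pkl','rb'));print(p['frame'].max(2)[[80,240],[235,240]])
outl('w19',(235,80),.048,.036,(630,94,0),150)
held('w19',(220,309),(190,330),(240,225),.048,.036,.0339,(705,93,-1),80)
cv2.imwrite('pics/w19c.png',cv2.resize(p['frame'][20:185,0:70],(339,800)[::1] if 0 else (255,600),interpolation=cv2.INTER_CUBIC))
E
```

```text
[255 208]
px 229 296 38 126
outline (array([6.3091e+02, 9.3450e+01, 1.0000e-01, 1.0500e+00]), 0.4)
inner (array([ 6.3068e+02,  9.3850e+01, -2.2000e-01,  9.6000e-01]), 0.41)
px 220 308 190 312
held (array([704.72,  92.96,  -2.17,   1.05]), 1.88)
held (array([704.32,  92.77,  -1.8 ]), 2.92)
offset in tool x,y [0.76 0.04] yaw off -0.9535133390049282
```

View pics/w19c.png

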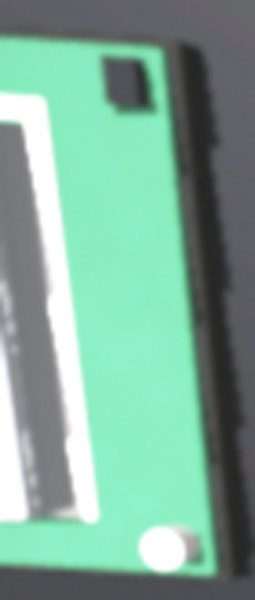

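```bash
python3 - <<'E'
from m4 import *
def dots(tag,c0,c1,r0,r1,z,n,thr=40):
    o,p=pickle.load(open(f'pics/{tag}.pkl','rb'));g=cv2.cvtColor(p['frame'],cv2.COLOR_BGR2GRAY)
    bh=cv2.morphologyEx(g,cv2.MORPH_BLACKHAT,np.ones((13,13)));k=np.zeros_like(g);k[r0:r1,c0:c1]=bh[r0:r1,c0:c1]>thr
    N,l,s,c=cv2.connectedComponentsWithStats(k);pts=[]
    for i in range(1,N):
        yy,xx=np.nonzero(l==i);q=bh[yy,xx].astype(float);pts.append(((xx*q).sum()/q.sum(),(yy*q).sum()/q.sum()))
    print(np.round(pts,1).tolist());X=toplane(p,pts,z,o)*1000
    print(tag,X.mean(0).round(2),np.degrees(np.arctan(np.polyfit(X[:,0],X[:,1],1)[0])).round(2),np.linalg.norm(X[0]-X[-1]).round(1),o['tool_pos'].round(4))
dots('w19',252,276,222,302,.071+.0339+.014,4)
dots('w14',252,276,195,318,.0702+.0321+.014,6)
dots('w17',250,275,180,242,.014,4)
dots('w18',255,280,212,295,.014,4)
held('w19',(220,309),(197,330),(240,225),.048,.036,.0339,(705,93,-1),80)
E
```

```text
[[263.9, 229.6], [264.3, 251.8], [263.9, 273.5], [263.9, 294.3]]
w19 [706.32  93.  ] -0.95 29.9 [0.7051 0.0927 0.071 ]
[[263.9, 202.8], [263.8, 226.0], [263.9, 248.1], [263.9, 269.5], [263.9, 290.2], [264.0, 310.2]]
w14 [727.34 -91.47] -5.14 50.0 [ 0.7269 -0.0917  0.0702]
[[260.9, 188.2], [261.1, 203.8], [261.3, 218.9], [261.8, 234.0]]
w17 [ 454.26 -239.25] 12.79 30.3 [ 0.4502 -0.2386  0.0391]
[[267.2, 220.7], [267.3, 242.9], [267.5, 253.0], [267.2, 264.3], [267.1, 284.9]]
w18 [ 454.12 -239.32] 12.46 30.0 [ 0.4558 -0.2406 -0.0304]
px 220 308 197 312
held (array([705.39,  92.85,  -1.49,   1.03]), 0.76)
held (array([705.11,  92.83,  -1.41]), 1.59)
offset in tool x,y [-0.03  0.12] yaw off -0.5635133390049276
```

Call:
carry_out(
  series=[
    [-0.8, 0.01, 0, 0, 0, 0.16, 0.3],
    [-0.8, 0, -0.3, 0, 0, 0, 0.3],
    [-0.8, 0, -0.7, 0, 0, 0, 0.3],
    [-0.6, 0, -0.7, 0, 0, 0, 0.3],
    [0, 0, -0.7, 0, 0, 0, 0.3],
    [0, 0, -0.5, 0, 0, 0, 0.3],
    [0, 0, 0, 0, 0, 0, 0.3],
    [0, 0, 0, 0, 0, 0, 0.3],
  ],
)

```text
t: 25.3
tool_pos: [0.6314, 0.0935, -0.0013]
tool_rot: [-0.002, 3.141, -0.0]
contact_force: [-0.6, -0.3, 0.1]
opening: 0.0354
```

Call:
carry_out(
  series=[
    [-0.05, 0, -0.3, 0, 0, 0, 0.3],
    [0, 0, -0.3, 0, 0, 0, 0.3],
    [0, 0, -0.17, 0, 0, 0, 0.3],
    [0, 0, 0, 0, 0, 0, 0.3],
    [0, 0, 0, 0, 0, 0, 0.3],
  ],
)

```text
t: 25.8
tool_pos: [0.6293, 0.0938, -0.0209]
tool_rot: [0.003, -3.141, 0.0]
contact_force: [-0.4, -0.5, -0.2]
opening: 0.035
```

```bash
python3 -c "
from h import *
o,p=shot('w20')
cv2.imwrite('pics/w20c.png',cv2.resize(p['frame'][90:340,150:380],(552,600)))
"
```

```text
tcp [ 0.6293  0.0938 -0.0209] yaw 90.11 t 25.8 F [-0.4 -0.5 -0.2] op 0.035
```

View pics/w20c.png

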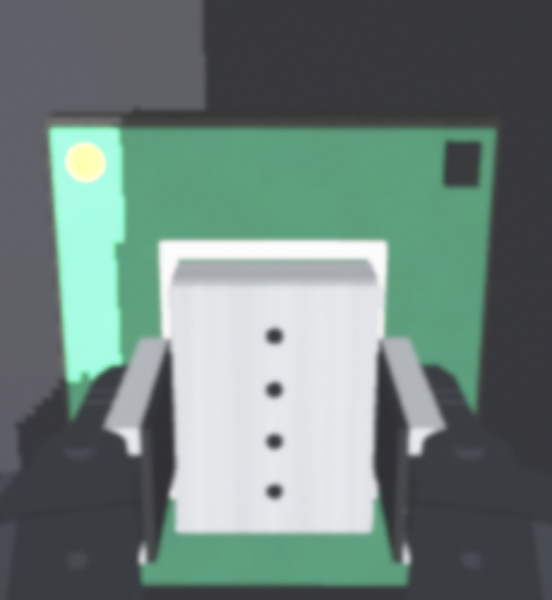

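Call:
carry_out(
  series=[
    [0.02, -0.015, -0.07, 0, 0, 0, 0.3],
    [0, 0, -0.05, 0, 0, 0, 0.3],
    [0, 0, 0, 0, 0, 0, 0.3],
    [0, 0, 0, 0, 0, 0, 0.3],
  ],
)

```text
t: 26.25
tool_pos: [0.6298, 0.0934, -0.0237]
tool_rot: [0.003, -3.142, 0.0]
contact_force: [0.4, -1.1, -1.0]
opening: 0.0348
```

Call:
carry_out(
  series=[
    [0, 0, -0.03, 0, 0, 0, 0.3],
    [0, 0, 0, 0, 0, 0, 0.3],
  ],
)

```text
t: 26.45
tool_pos: [0.63, 0.0934, -0.0238]
tool_rot: [-0.003, 3.142, -0.0]
contact_force: [-2.8, 0.2, 4.2]
opening: 0.0347
```

```bash
python3 -c "
from h import *
o,p=shot('w21')
cv2.imwrite('pics/w21c.png',cv2.resize(p['frame'][90:340,150:380],(552,600)))
"
```

```text
tcp [ 0.63    0.0934 -0.0238] yaw 90.1 t 26.45 F [-2.8  0.2  4.2] op 0.0347
```

View pics/w21c.png

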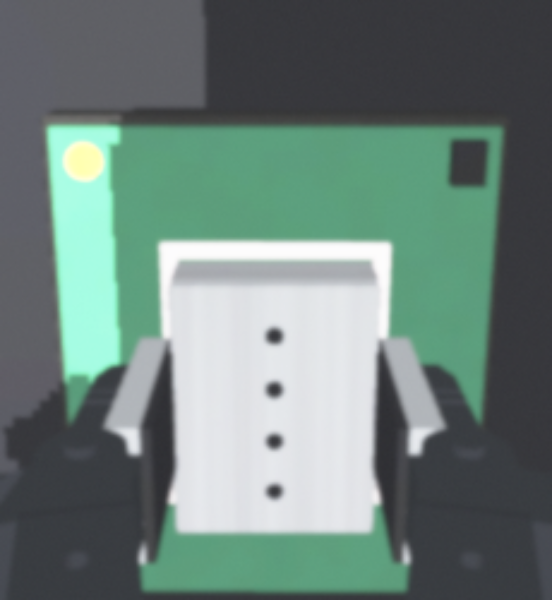

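Call:
carry_out(
  series=[
    [0, 0, 0, 0, 0, 0, 0.45],
    [0, 0, 0, 0, 0, 0, 0.5],
    [0, 0, 0, 0, 0, 0, 0.55],
    [0, 0, 0.3, 0, 0, 0, 0.6],
    [0, 0, 0.8, 0, 0, 0, 0.8],
    [0, 0, 1, 0, 0, 0, 1],
    [0.8, 0, 1, 0, 0, 0, 1],
    [0.8, 0, 0.6, 0, 0, 0, 1],
    [0.8, 0, 0, 0, 0, 0, 1],
    [0, 0, 0, 0, 0, 0, 1],
  ],
)

```text
t: 27.5
tool_pos: [0.6924, 0.0931, 0.07]
tool_rot: [-0.002, 3.138, 0.0]
contact_force: [-0.7, 0.1, -0.4]
opening: 0.0852
```

```bash
python3 -c "
from h import *
o,p=shot('w22')
"
```

```text
tcp [0.6924 0.0931 0.07  ] yaw 90.08 t 27.5 F [-0.7  0.1 -0.4] op 0.0852
```

View pics/w22.png

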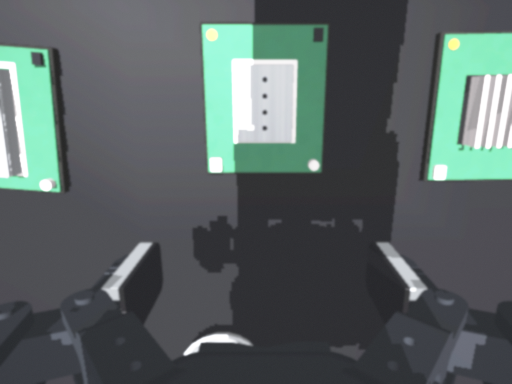

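```bash
python3 - <<'E'
from m4 import *
check('w22',(228,303,50,152),.048,.036,(630,94,0),4,thr=110)
o,p=pickle.load(open('pics/w22.pkl','rb'));a=p['frame'][15:185,195:340];print(p['frame'][55:62,270].max(1))
o2,p2=pickle.load(open('pics/w22.pkl','rb'))
pts=[[264.9,79.2],[264.9,96],[264.9,112],[264.9,128]]
print(toplane(p,pts,.024,o).mean(0))
cv2.imwrite('pics/w22c.png',cv2.resize(a,(512,600),interpolation=cv2.INTER_CUBIC))
E
```

```text
px 231 298 58 143
union (array([ 6.306e+02,  9.352e+01, -3.000e-02,  1.050e+00]), 0.57)
[[27.0, 264.4, 79.2], [28.0, 264.3, 95.7], [25.0, 264.4, 112.0], [24.0, 264.3, 127.8]]
dots centre [631.44  93.54] yaw 0.06 30.0
[143 143 145 159 198 234 247]
[0.63152565 0.09389849]
```

View pics/w22c.png

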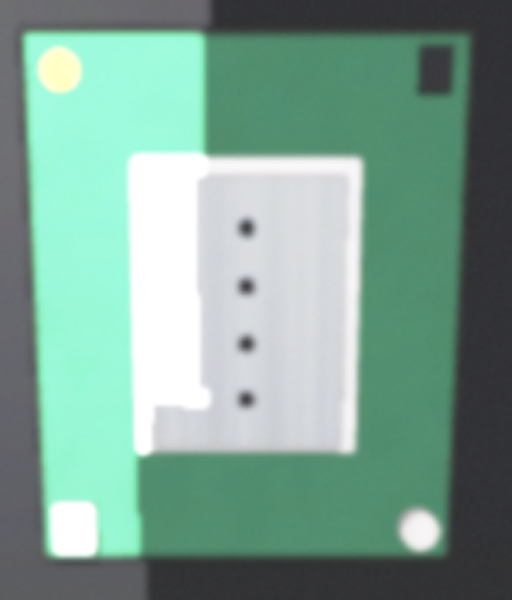

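Dots (631.4, 93.5, 0.1°) against the outline (630.7, 93.5, 0.0°): well placed. Now the bent cover.

Call:
carry_out(
  series=[
    [-0.89, -0.72, 0, 0, 0, -0.21, 1],
    [-0.89, -0.72, 0, 0, 0, -0.21, 1],
    [-0.89, -0.72, 0, 0, 0, -0.21, 1],
    [-0.89, -0.72, 0, 0, 0, -0.21, 1],
    [-0.89, -0.72, 0, 0, 0, -0.21, 1],
    [-0.89, -0.72, -0.2, 0, 0, -0.21, 1],
    [-0.89, -0.72, -0.2, 0, 0, -0.21, 1],
    [-0.89, -0.72, -0.2, 0, 0, -0.21, 1],
    [-0.89, -0.72, -0.2, 0, 0, -0.21, 1],
    [-0.89, -0.72, -0.2, 0, 0, -0.21, 1],
    [0, 0, 0, 0, 0, 0, 1],
    [0, 0, 0, 0, 0, 0, 1],
  ],
)

```text
t: 28.75
tool_pos: [0.4663, -0.0863, 0.0424]
tool_rot: [-0.328, -3.124, -0.001]
contact_force: [-0.4, 0.2, -0.4]
opening: 0.0854
```

```bash
python3 -c "
from h import *
o,p=shot('w23')
cv2.imwrite('pics/w23c.png',cv2.resize(p['frame'][120:300,170:360],(633,600),interpolation=cv2.INTER_CUBIC))
"
```

```text
tcp [ 0.4663 -0.0863  0.0424] yaw 78.02 t 28.75 F [-0.4  0.2 -0.4] op 0.0854
```

View pics/w23.png

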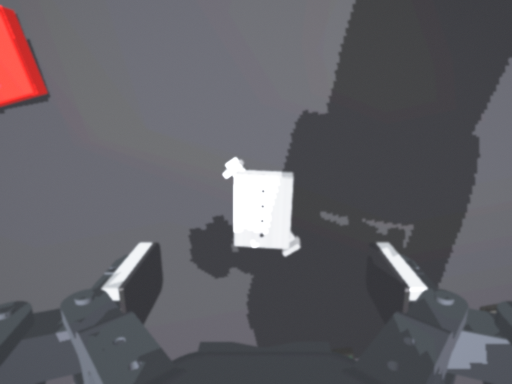

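View pics/w23c.png

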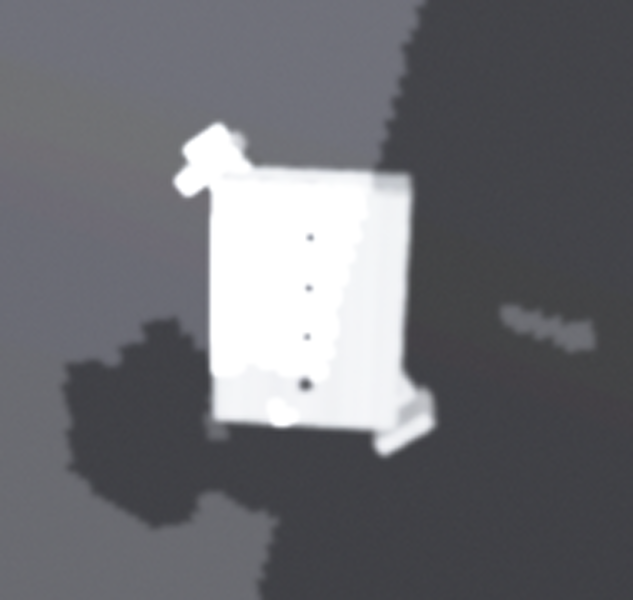

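```bash
python3 - <<'E'
from h import *
o,p=pickle.load(open('pics/w23.pkl','rb'))
s=np.array([[310,238],[308,288],[306.5,337],[305,384]])/3.333+[170,120]
print((toplane(p,s,.016,o)*1000).round(1), (toplane(p,s,.016,o)*1000).mean(0))
R=yaw(o)[1]; print(R.round(3))
E
```

```text
[[457.4 -84.6]
 [466.9 -87. ]
 [476.5 -89.4]
 [485.9 -91.7]] [471.69716243 -88.17501679]
[[-0.978  0.208 -0.001]
 [ 0.208  0.978  0.001]
 [ 0.001  0.001 -1.   ]]
```

Call:
carry_out(
  series=[
    [0.16, -0.07, -0.8, 0, 0, -0.2, 1],
    [0, 0, -0.9, 0, 0, 0, 0.9],
    [0, 0, -0.8, 0, 0, 0, 0.8],
    [0, 0, -0.42, 0, 0, 0, 0.7],
    [0, 0, 0, 0, 0, 0, 0.65],
    [0, 0, 0, 0, 0, 0, 0.6],
    [0, 0, 0, 0, 0, 0, 0.6],
  ],
)

```text
t: 29.5
tool_pos: [0.4727, -0.0886, -0.0286]
tool_rot: [0.357, 3.119, -0.001]
contact_force: [-0.5, -0.7, 0.3]
opening: 0.0513
```

```bash
python3 -c "
from h import *
o,p=shot('w24')
cv2.imwrite('pics/w24c.png',cv2.resize(p['frame'][150:350,150:380],(690,600),interpolation=cv2.INTER_CUBIC))
"
```

```text
tcp [ 0.4727 -0.0886 -0.0286] yaw 76.94 t 29.5 F [-0.5 -0.7  0.3] op 0.0513
```

View pics/w24c.png

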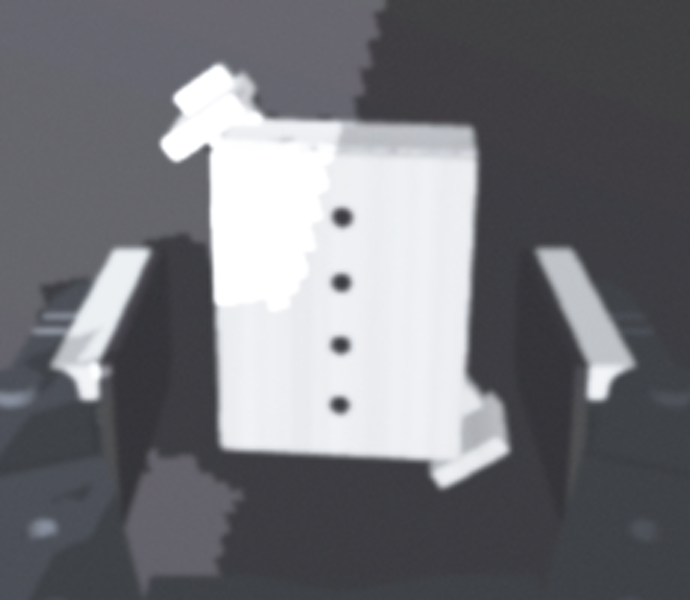

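Call:
carry_out(
  series=[
    [-0.06, 0.01, -0.15, 0, 0, 0, 0.55],
    [0, 0, 0, 0, 0, 0, 0.48],
    [0, 0, 0, 0, 0, 0, 0.42],
    [0, 0, 0, 0, 0, 0, 0.35],
    [0, 0, 0, 0, 0, 0, 0.3],
    [0, 0, 0, 0, 0, 0, 0.3],
  ],
)

```text
t: 30.15
tool_pos: [0.4698, -0.0882, -0.0336]
tool_rot: [-0.358, -3.121, 0.0]
contact_force: [-1.7, 0.4, 1.9]
opening: 0.0354
```

```bash
python3 -c "
from h import *
o,p=shot('w25')
cv2.imwrite('pics/w25c.png',cv2.resize(p['frame'][150:350,150:380],(690,600),interpolation=cv2.INTER_CUBIC))
"
```

```text
tcp [ 0.4698 -0.0882 -0.0336] yaw 76.92 t 30.15 F [-1.7  0.4  1.9] op 0.0354
```

View pics/w25c.png

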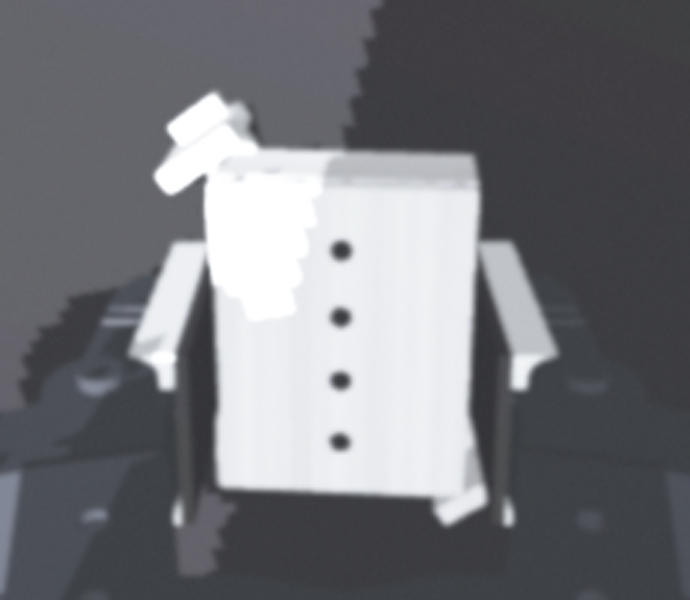

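Call:
carry_out(
  series=[
    [0, 0, 0.4, 0, 0, 0, 0.3],
    [0, 0, 0.9, 0, 0, 0, 0.3],
    [0.3, -0.3, 1, 0, 0, 0.1, 0.3],
    [0.75, -0.67, 0.4, 0, 0, 0.3, 0.3],
    [0.75, -0.67, 0, 0, 0, 0.3, 0.3],
    [0.75, -0.67, 0, 0, 0, 0.3, 0.3],
    [0.75, -0.67, 0, 0, 0, 0.3, 0.3],
    [0.75, -0.67, 0, 0, 0, 0.3, 0.3],
    [0.75, -0.67, 0, 0, 0, 0.3, 0.3],
    [0.75, -0.67, 0, 0, 0, 0.3, 0.3],
    [0.75, -0.67, 0, 0, 0, 0.3, 0.3],
    [0.75, -0.67, 0, 0, 0, 0.3, 0.3],
  ],
)

```text
t: 31.4
tool_pos: [0.647, -0.2471, 0.0343]
tool_rot: [-0.083, 3.14, -0.0]
contact_force: [-0.0, 0.3, -0.4]
opening: 0.0349
```

Call:
carry_out(
  series=[
    [0, 0, 0, 0, 0, 0, 0.3],
    [0, 0, 0, 0, 0, 0, 0.3],
  ],
)

```text
t: 31.6
tool_pos: [0.6462, -0.2465, 0.034]
tool_rot: [0.08, -3.141, -0.0]
contact_force: [0.7, 0.1, -0.8]
opening: 0.035
```

```bash
python3 -c "
from h import *
o,p=shot('w26')
"
```

```text
tcp [ 0.6462 -0.2465  0.034 ] yaw 92.92 t 31.6 F [ 0.7  0.1 -0.8] op 0.035
```

View pics/w26.png

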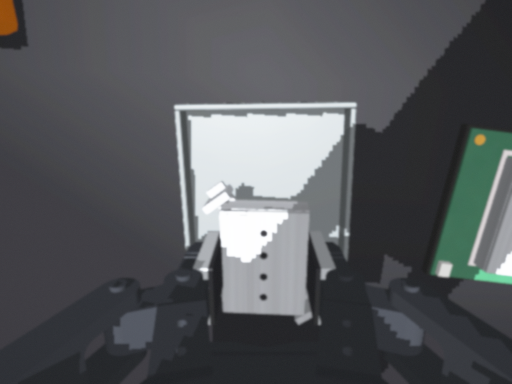

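Call:
carry_out(
  series=[
    [-0.08, 0, -0.7, 0, 0, 0, 0.3],
    [0, 0, -0.8, 0, 0, 0, 0.3],
    [0, 0, -0.6, 0, 0, 0, 0.3],
    [0, 0, -0.3, 0, 0, 0, 0.3],
    [0, 0, 0, 0, 0, 0, 0.3],
    [0, 0, 0, 0, 0, 0, 0.3],
  ],
)

```text
t: 32.25
tool_pos: [0.6443, -0.2464, -0.026]
tool_rot: [-0.081, 3.14, -0.0]
contact_force: [0.5, 0.7, 0.2]
opening: 0.0353
```

Call:
carry_out(
  series=[
    [0, 0, -0.08, 0, 0, 0, 0.3],
    [0, 0, 0, 0, 0, 0, 0.3],
  ],
)

```text
t: 32.45
tool_pos: [0.6447, -0.2467, -0.0274]
tool_rot: [-0.081, 3.139, -0.001]
contact_force: [0.2, -0.3, -0.3]
opening: 0.0351
```

Call:
carry_out(
  series=[
    [0, 0, -0.08, 0, 0, 0, 0.3],
    [0, 0, -0.03, 0, 0, 0, 0.3],
    [0, 0, 0, 0, 0, 0, 0.3],
  ],
)

```text
t: 32.75
tool_pos: [0.6445, -0.2466, -0.0305]
tool_rot: [-0.081, 3.14, -0.001]
contact_force: [0.2, -0.3, 0.6]
opening: 0.035
```

Call:
carry_out(
  series=[
    [0, 0, 0, 0, 0, 0, 0.43],
    [0, 0, 0, 0, 0, 0, 0.47],
    [0, 0, 0, 0, 0, 0, 0.52],
    [0, 0, 0.2, 0, 0, 0, 0.55],
    [0, 0, 0.6, 0, 0, 0, 0.55],
    [0, 0, 1, 0, 0, 0, 0.55],
    [0.4, 0, 1, 0, 0, 0, 0.8],
    [0.8, 0, 0.8, 0, 0, 0, 1],
    [0.8, 0, 0, 0, 0, 0, 1],
    [0, 0, 0, 0, 0, 0, 1],
  ],
)

```text
t: 33.75
tool_pos: [0.697, -0.2469, 0.0624]
tool_rot: [-0.083, 3.136, -0.003]
contact_force: [-0.2, 0.6, 0.2]
opening: 0.0852
```

```bash
python3 -c "
from h import *
o,p=shot('w27')
"
```

```text
tcp [ 0.697  -0.2469  0.0624] yaw 93.02 t 33.75 F [-0.2  0.6  0.2] op 0.0852
```

View pics/w27.png

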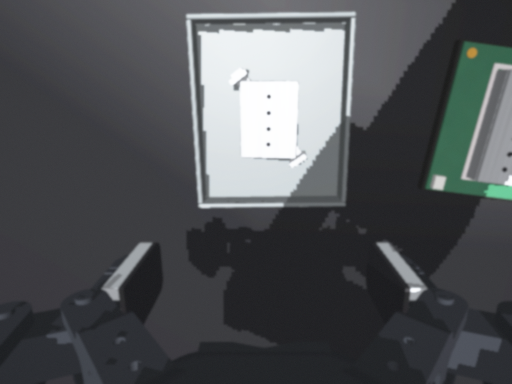

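Bent cover at (268,120), flat near the middle of the tray. Now a last look at the tuner board and the whole scene.

Call:
carry_out(
  series=[
    [0, 0.8, 0.1, 0, 0, 0, 1],
    [0, 0.8, 0.1, 0, 0, 0, 1],
    [0, 0.8, 0, 0, 0, 0, 1],
    [0, 0.8, 0, 0, 0, 0, 1],
    [0, 0.8, 0, 0, 0, -0.1, 1],
    [0, 0.8, 0, 0, 0, -0.1, 1],
    [0, 0.8, 0, 0, 0, -0.1, 1],
    [0, 0.8, 0, 0, 0, -0.1, 1],
    [0, 0.8, 0, 0, 0, 0, 1],
    [0, 0.8, 0, 0, 0, 0, 1],
    [0, 0, 0, 0, 0, 0, 1],
    [0, 0, 0, 0, 0, 0, 1],
  ],
)

```text
t: 35.0
tool_pos: [0.6941, -0.0458, 0.064]
tool_rot: [0.02, -3.142, 0.001]
contact_force: [-0.4, -0.3, 1.0]
opening: 0.0852
```

```bash
python3 -c "
from h import *
o,p=shot('w28')
"
```

```text
tcp [ 0.6941 -0.0458  0.064 ] yaw 90.74 t 35.0 F [-0.4 -0.3  1. ] op 0.0852
```

View pics/w28.png

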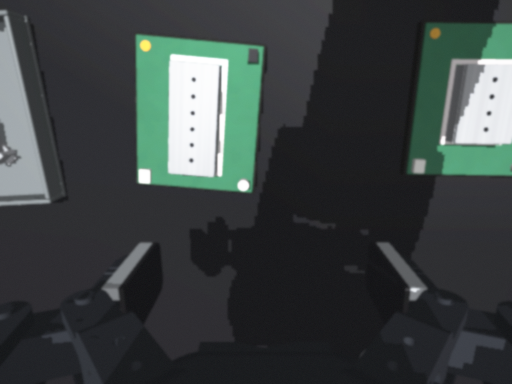

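```bash
python3 - <<'E'
from m4 import *
check('w28',(160,235,45,185),.07,.03,(642,-91,-4),6,thr=140)
o,p=pickle.load(open('pics/w28.pkl','rb'));a=p['frame'][25:200,125:275].astype(float)
cv2.imwrite('pics/w28c.png',cv2.resize(np.clip(a*.6,0,255).astype(np.uint8),(514,600),interpolation=cv2.INTER_CUBIC))
print(p['frame'][52:64,205].max(1))
E
```

```text
px 167 228 54 177
union (array([643.31, -91.19,  -4.38,   1.05]), 0.8)
[[468.0, 217.9, 118.8], [22.0, 193.2, 79.1], [21.0, 192.8, 96.1], [20.0, 192.3, 112.7], [21.0, 191.9, 128.9], [20.0, 191.3, 144.6], [21.0, 190.9, 160.0]]
[180 179 179 183 201 239 254 255 255 255 254 251]
```

View pics/w28c.png

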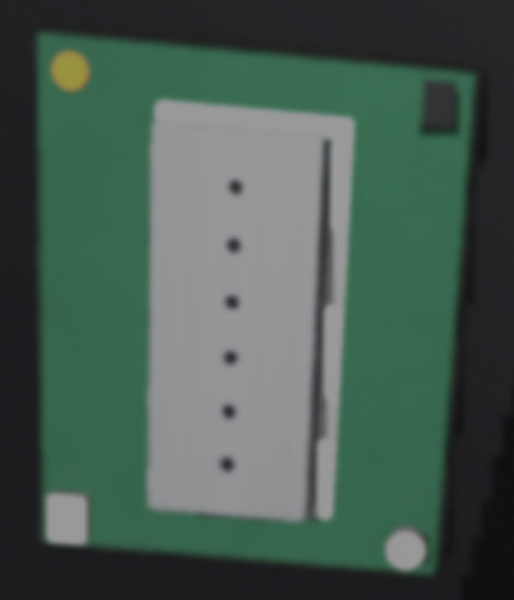

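```bash
python3 - <<'E'
from h import *
o,p=pickle.load(open('pics/w28.pkl','rb'))
pts=[[193.2, 79.1], [192.8, 96.1], [192.3, 112.7], [191.9, 128.9], [191.3, 144.6], [190.9, 160.0]]
X=toplane(p,pts,.024,o)*1000;print(X.mean(0),np.degrees(np.arctan(np.polyfit(X[:,0],X[:,1],1)[0])))
V=p['frame'].max(2).astype(int)
S=cv2.cvtColor(p['frame'],cv2.COLOR_BGR2HSV)[...,1].astype(int)
for c in (178,185,205): print(c,'V',V[50:68,c],'S',S[50:68,c]);print('  bottom',V[168:184,c],S[168:184,c])
def rc(cx,cy,t,L,W,z):
    t=np.radians(t);q=np.array([[1,1],[1,-1],[-1,-1],[-1,1]])*[L/2,W/2]
    return np.c_[cx/1e3+q[:,0]*np.cos(t)-q[:,1]*np.sin(t),cy/1e3+q[:,0]*np.sin(t)+q[:,1]*np.cos(t),np.full(4,z)]
k=5;a=cv2.resize(p['frame'][25:200,125:275],None,fx=k,fy=k,interpolation=cv2.INTER_CUBIC);a=(a*.6).astype(np.uint8)
for r,col in((rc(642.7,-91,-4.2,.076,.036,.01),(0,0,255)),(rc(X.mean(0)[0],X.mean(0)[1],-4.1,.07,.03,.024),(255,0,0)),(rc(642.7,-91,-4.2,.1,.084,.01),(0,255,255))):
    u=proj(p,r,o);cv2.polylines(a,[((u-[125,25]+.5)*k).astype(int)],True,col,1);print(u.round(1).tolist())
cv2.imwrite('pics/w28d.png',cv2.resize(a,(514,600),interpolation=cv2.INTER_AREA))
E
```

```text
[643.67076349 -91.25553473] -4.101717713978667
178 V [176 176 177 185 219 250 255 255 255 255 253 249 251 252 252 252 252 252] S [119 120 118 102  56   8   1   0   0   0   1   2   3   2   2   2   2   2]
  bottom [244 244 244 243 239 223 190 172 171 171 171 171 171 172 171 170] [  5   5   5   4   5  14  50  99 116 119 119 119 118 117 118 119]
185 V [178 178 178 180 194 231 252 255 255 255 254 252 251 253 253 253 253 253] S [120 120 119 116  91  40   3   0   0   0   0   2   3   2   1   1   1   1]
  bottom [245 245 245 244 242 233 198 162 161 170 171 171 170 170 172 171] [  4   4   5   4   4   7  15  57 109 119 116 116 117 117 117 118]
205 V [179 181 180 179 179 183 201 239 254 255 255 255 254 251 251 253 254 254] S [120 120 119 121 120 114  81  22   2   0   0   0   0   3   2   1   1   1]
  bottom [244 244 244 244 243 243 240 225 191 173 172 171 171 171 172 172] [  4   5   5   5   4   5   6   7  36  88 114 118 118 118 119 120]
[[220.6, 175.5], [168.8, 171.1], [170.3, 54.5], [227.0, 59.7]]
[[213.4, 177.0], [167.5, 173.2], [168.7, 59.4], [218.8, 63.9]]
[[253.6, 194.9], [134.2, 184.9], [132.0, 30.4], [266.2, 43.0]]
```

View pics/w28d.png

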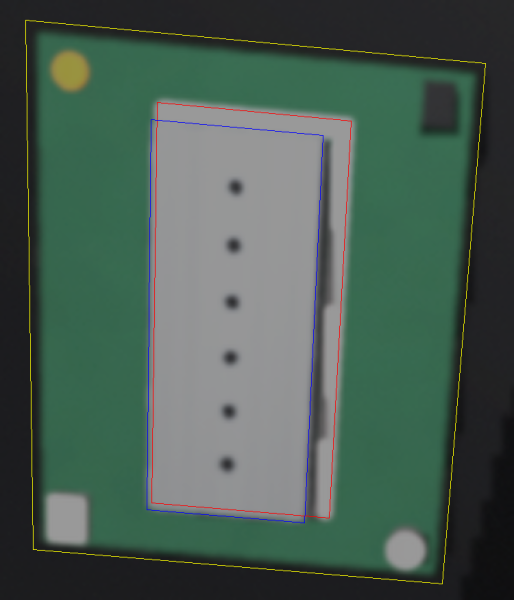

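```bash
python3 -c "
from h import *
o,p=shot('sc9','scene');cv2.imwrite('pics/sc9b.png',cv2.resize(p['frame'],(800,600),interpolation=cv2.INTER_CUBIC))"
```

```text
tcp [ 0.6942 -0.0465  0.0641] yaw 90.69 t 35.05 F [ 0.7 -0.2  0.8] op 0.0851
```

View pics/sc9b.png

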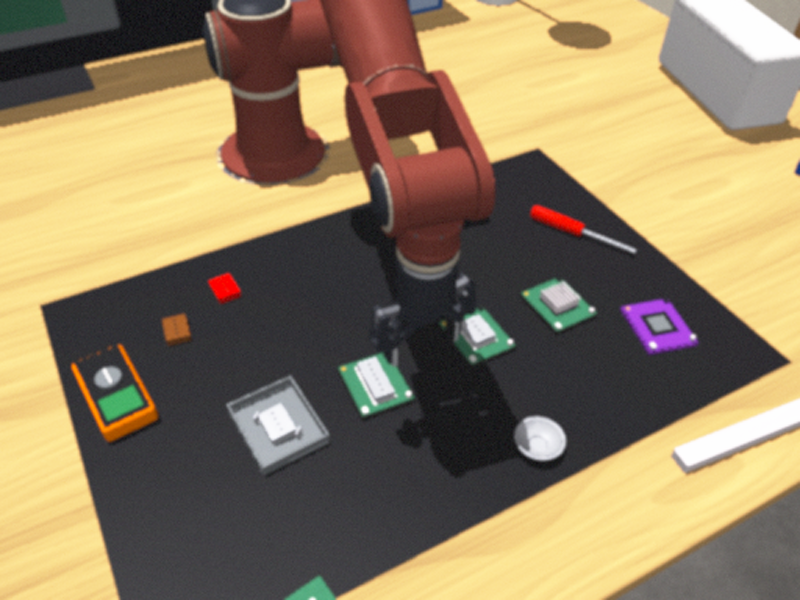

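The scene picture shows every part in its place, with the screwdriver, meter and look-alikes unmoved. The gripper hangs free in the air.

```bash
python3 -c "
from station import ctrl
print(ctrl.finish_job())"
```

```text
the job is handed in; nothing more can be done
None
```

I set all four parts in place in the order asked and handed the job in at about 35 s. The hand-in call gives no verdict, so the results below are my own wrist-camera checks.

| Part | Where it went | Last check |
|---|---|---|
| Heatsink | Green processor board | About 0.4 mm and 0.1° off the board centre |
| Long cover | Tuner outline | About 1 mm off along x, 0.3 mm along y, 0.1° |
| Sound short cover | Radio outline | About 0.7 mm off along x, under 0.1 mm along y, 0.1° |
| Bent cover | Scrap tray | Flat near the middle, by eye |

- **Long cover check disagreed:** before placing, the cover's outline and its dots differed by about 0.7 mm. I placed by the outline; later views matched the dots, so the 1 mm offset looks real. I left it rather than grip the cover again.
- **First grasp missed:** the finger tips stand about 30–40 mm short of the reported TCP when gripping (about 60 mm fully open), so the fingers closed above the heatsink. I found the right depth in small steps.
- **Bench contact:** while gripping the heatsink the finger tips pressed the bench at about 36 N. The reading is from the end of that move, so a brief higher peak is possible. Readings after that were about 4 N or less.
- **Everything else:** the screwdriver, the meter, the brown and red covers and the purple board were not touched.

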